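# Lock two dispenser pumps with spring clips from a magazine

### The arm

A 6-joint arm with a two-finger parallel gripper is mounted at the origin on the work surface. World frame = base frame: x ahead of the robot, y to its left, z up, the work surface at z = 0. Lengths are in mm, angles in rad, forces in N, time in s.
With the tool pointing down it reaches from about 375 to 900 mm from the base axis. Payload 3.1 kg.
Tool frame: the origin (TCP) lies on the centre line of the jaws, within the pads' length; the fingertips stand 8 mm ahead of it and the grasp point (between the pads) lies 11 mm behind it; z points along the fingers, y is the line along which they close (so a half turn about z gives the same grasp; the last joint's range is limited). The gripper opens to 87 mm and grips with 3 to 60 N. Pads are 19 mm wide; open, the fingers measure 117 mm over their backs; the gripper's body (75 mm by 190 mm) begins 51 mm behind the grasp point.
Start: joints at [-1.298, 0.527, 1.433, -0, 1.181, -0.178], TCP at [272.884, -562.255, 195.448] pointing down, gripper open.
Joint ranges: [-3.08, 3.08], [-0.75, 2.2], [0.22, 2.44], [-1.43, 4.57], [0, 2.65], [-2.85, 2.85]. Speed limits (rad/s): [2.79, 2.79, 3.14, 3.14, 3.14, 3.14].

### API

Orientations are given as a rotation vector (axis times angle).
In Python, from workcell import bot, optics gives the robot as it stands.
- The arm moves only by the shell command python3 -m handwheel 'ROWS' [FORCE]. ROWS is JSON, a list of rows, each an object of numbers: "tx", "ty", "tz": the shift along the tool's x, y, z in m; "wx", "wy", "wz": the turn, a rotation vector about the tool's x, y, z in degrees; "jaw": the closure, from 0 (fully open) to 1 (shut). A call has 1 to 5 rows; each row is the pose to reach, as a shift and turn from the pose commanded when the call began, along the tool's axes at that moment; what a row does not reach only later rows make up. A row lasts 1/12 s, in which the tool goes at most 41.7 mm and 7.16 degrees, less where a joint would pass 70% of its speed; a pose out of reach is approached as far as the arm can. A call with a gripper value outside its range is refused whole. The fingers move at their own pace and stop on an object; FORCE is the grip in N (left out, the last holds). Time passes only in rows, so rows that repeat a pose let the fingers close. It gives the time, the measured TCP pose, the force and the opening at its end, in the units of the state.
- bot.get_obs(): the state, without advancing time (a new reading comes with each control period).
- optics.snapshot(name): name is "scene" or "top" or "wrist"; returns (picture, depth): 480x640x3 uint8, red, green, blue; 480x640 float32, mm along the optical axis (not along the pixel's ray), 0 where there is no reading.
- optics.get_calibration(name): a dict with "K" (3x3 intrinsics, pixels), "dist_coeffs" ([k1, k2, p1, p2, k3] as OpenCV has them; the pictures are not rectified), "cam_to_world" (4x4, takes a point from camera to world coordinates). Camera axes: x right, y up, looking along -z (the intrinsics and any distortion apply to the point x, -y, -z); pixel columns grow to the right and rows downward; lengths in mm; the calibration is good to about 2 mm. A picture is of the moment at which its call begins: read the wrist's pose just before it. get_calibration takes no time and is no camera call; for the wrist camera it gives the pose at the moment of the call.
- bot.sign_off(): hands the job in, once; it reports no verdict.
The state is a dict: "clock": time; "q": joint angles; "qvel": joint speeds; "joint_torque": joint torques, N m; "tool_pos": TCP position; "orientation": TCP orientation; "force": force on the tool from outside, world axes, zero at the start; "ft_torque": the same for the moment, N m; "gripper_width": opening from 0.0 (shut) to 1.0 (fully open).
Only numpy, scipy, OpenCV 4.12 (cv2) and the standard library are available. Lean on these libraries where they do the work, as an engineer would, in place of code of your own. Each camera call takes 0.05 s, during which the arm holds its last target. There are 200 camera calls.

### The job

Get both pump dispensers ready for transport: press the magazine's slide to push out its bottom clip, draw that clip clear by its tail, and snap it fully home and level round the thin stem of one pump, between collar and pump head, with the tail pointing away from the spout; then do the same with the next clip for the other pump. Leave the two remaining clips settled flat at the bottom of the magazine with the slide sprung back, and leave all the other bottles and vessels where they stand.

Things in the scene. Friction and masses are not known exactly. Their poses are not given: they have to be found in the camera images.
- magazine: fixed clip magazine, 60 mm wide, 128 mm high, clear walls on a grey pedestal. Origin: underside, directly below the origins of the 4 clips stacked in it, which share its axes; clips leave towards -x, all tails stick out there (tips at x = -110 mm). Floor under the stack 60 mm above the table, from x = -105 mm. Walls x = -55 to 20 mm; front and back leave a gap from 60 to 73 mm high for the bottom clip only.
- pusher (a joint): the magazine's slide: 0 = home, 0.045 m = fully pressed (moves towards the magazine's -x), pushing the bottom clip 43 mm out so that its tail can be held alone. It springs back when let go (2 N at home, 4 N when pressed); the clip stays out. The stack drops once that clip is drawn 30 mm further; draw it 85 mm, level, before lifting (other tails overhang it). The next may follow it out a little.
- pusher_grip (a point): in the middle of the black upright handle of the slide, 110 mm above the table, 22 mm below its top; 75 mm behind (+x of) the magazine origin when home. The handle is 14 mm thick along the magazine's x, 24 mm wide along its y, and stands free from 70 to 132 mm above the table.
- clip_a: bottom clip: coral plastic spring clip, 125 mm long, 40 wide, 12 thick, 42 g, lying flat, z up. Origin: underside, on the axis of the stem it will grip; +x points out between its two sprung arms (tips at x = 15 mm, mouth 17 mm wide at rest), solid back x = -50 to -12 mm, tail x = -110 to -50 mm, 18 mm wide, to hold it by.
- clip_b: coral spring clip exactly like clip_a, same origin and axes; second from the bottom
- clip_c: coral spring clip exactly like clip_a, same origin and axes; third from the bottom, stays in the magazine
- clip_d: coral spring clip exactly like clip_a, same origin and axes; the top one, stays in the magazine
- clip_a_seat (a point): centre of clip_a's round seat: its origin at half thickness, 6 mm up. Pushed sideways onto a 24 mm stem (tail last), the arms meet the stem when this point is 18 mm short of the stem axis, spread, and snap behind it when they coincide; takes about 14 N, so hold firmly. It then grips the stem by its spring and stays level.
- clip_b_seat (a point): the same point of clip_b
- clip_c_seat (a point): the same point of clip_c
- clip_d_seat (a point): the same point of clip_d
- clip_a_tail (a point): in the middle of clip_a's tail width and thickness, the place to hold it: 95 mm behind the seat (-x), 15 mm from the tail's end
- clip_b_tail (a point): the same point of clip_b
- pump_violet: violet flask with a navy pump and white stem, clamped in a fixed 100 mm square steel nest. Origin: underside of the nest, on the stem axis; +x is where the spout points. Flask 76 mm across to 105 mm high, collar 44 across from 122 to 145 mm, bare stem 24 across from 145 to 175 mm, head 40 across from 175 to 199 mm; the spout reaches 67 mm out, 173 to 196 mm high.
- pump_white: amber flask with a white pump and grey stem; otherwise exactly like pump_violet, same origin and axes
- pump_violet_stem (a point): on the stem axis of the violet dispenser, half-way between collar and head, 160 mm above the table
- pump_white_stem (a point): the same point of the amber and white dispenser
- amber_bottle: loose amber bottle with white cap, 54 mm across, 130 mm high; origin under its centre; leave it alone
- navy_bottle: loose navy bottle, 56 mm across, 120 mm high; origin under its centre; leave it alone
- jar: loose clear jar with white lid, 64 mm across, 75 mm high; origin under its centre; leave it alone
- beaker: loose glass beaker, 70 mm across, 90 mm high; origin under its centre; leave it alone
- tall_bottle: loose slim glass bottle with blue cap, 40 mm across, 190 mm high, standing in front of and between the dispensers; origin under its centre; leave it alone
- white_bottle: loose white bottle with navy cap, 54 mm across, 150 mm high, beside the magazine; origin under its centre; leave it alone
- green_bottle: loose green bottle with white cap, 50 mm across, 110 mm high; origin under its centre; leave it alone
There are look-alikes about, which are no part of the job. What is shaped like the pump_violet but red or yellow is not meant.

How it is judged (in metres and radians):
On the way:
1. a first clip, from the bottom of the magazine, is home on one pump stem (((horizontal distance between clip_a_seat and pump_violet_stem below 0.004 m and z of clip_a_seat in the frame of pump_violet between 0.147 and 0.173 m and angle between clip_a's own z axis and vertical below 0.15 rad and x of clip_a_tail in the frame of pump_violet below -0.055 m and linear speed of clip_a below 0.02 m/s) or (horizontal distance between clip_a_seat and pump_white_stem below 0.004 m and z of clip_a_seat in the frame of pump_white between 0.147 and 0.173 m and angle between clip_a's own z axis and vertical below 0.15 rad and x of clip_a_tail in the frame of pump_white below -0.055 m and linear speed of clip_a below 0.02 m/s) or (horizontal distance between clip_b_seat and pump_violet_stem below 0.004 m and z of clip_b_seat in the frame of pump_violet between 0.147 and 0.173 m and angle between clip_b's own z axis and vertical below 0.15 rad and x of clip_b_tail in the frame of pump_violet below -0.055 m and linear speed of clip_b below 0.02 m/s) or (horizontal distance between clip_b_seat and pump_white_stem below 0.004 m and z of clip_b_seat in the frame of pump_white between 0.147 and 0.173 m and angle between clip_b's own z axis and vertical below 0.15 rad and x of clip_b_tail in the frame of pump_white below -0.055 m and linear speed of clip_b below 0.02 m/s))), for 0.2 s.
At the end, for the whole second after the job is handed in: clip_a and clip_b at rest on different pumps: seat within 4 mm of the stem axis, 147 to 173 mm high, tilt under 0.15 rad, tail 55 mm or more to the side away from the spout; slide within 5 mm of home; clip_c on the magazine floor, clip_d on it (4 mm in height, 30 mm across) (((horizontal distance between clip_a_seat and pump_violet_stem below 0.004 m and z of clip_a_seat in the frame of pump_violet between 0.147 and 0.173 m and angle between each of clip_a, clip_b's own z axis and vertical below 0.15 rad and x of clip_a_tail in the frame of pump_violet below -0.055 m and linear speed of each of clip_a, clip_b below 0.02 m/s and horizontal distance between clip_b_seat and pump_white_stem below 0.004 m and z of clip_b_seat in the frame of pump_white between 0.147 and 0.173 m and x of clip_b_tail in the frame of pump_white below -0.055 m) or (horizontal distance between clip_a_seat and pump_white_stem below 0.004 m and z of clip_a_seat in the frame of pump_white between 0.147 and 0.173 m and angle between each of clip_a, clip_b's own z axis and vertical below 0.15 rad and x of clip_a_tail in the frame of pump_white below -0.055 m and linear speed of each of clip_a, clip_b below 0.02 m/s and horizontal distance between clip_b_seat and pump_violet_stem below 0.004 m and z of clip_b_seat in the frame of pump_violet between 0.147 and 0.173 m and x of clip_b_tail in the frame of pump_violet below -0.055 m)) and value of joint pusher below 0.005 m and z of clip_c in the frame of magazine between 0.056 and 0.064 m and horizontal distance between each of clip_c_seat, clip_d_seat and magazine below 0.03 m and z of clip_d in the frame of magazine between 0.068 and 0.076 m); the robot touches nothing.
It fails at once if a bystanding bottle or vessel is shifted by more than 30 mm or tipped (distance of any of amber_bottle, navy_bottle, jar, beaker, tall_bottle, green_bottle, white_bottle from where it was at the start of the episode above 0.03 m or angle between any of amber_bottle, navy_bottle, jar, beaker, tall_bottle, green_bottle, white_bottle's own z axis and vertical above 0.5 rad).
It also fails if it takes over 70 s, if anything falls off the work surface, if the arm or the gripper's body presses on something with over 40 N, if the wrist force passes 120 N, or if a joint passes its speed limit or range.

## Working session

There is one attempt and no reset: what is moved stays moved. The work goes in short steps, Python scripts to look and compute and a shell command to move; the robot and the scene stay as the last step left them, time stands still between calls to the robot, and variables do not carry over. Pictures are saved under pics/ and viewed, on a budget of 10 in all, crops included, one or two more only if the job needs it, and the job is handed in when it is done.

```bash
mkdir -p pics; ls; python3 - <<'E'
from workcell import bot, optics
import cv2,numpy as np,pickle
print(bot.get_obs())
for n in("scene","top"):
    c=optics.get_calibration(n); p,d=optics.snapshot(n)
    cv2.imwrite(f"pics/{n}0.png",p[:,:,::-1]); pickle.dump((p,d,c),open(f"{n}0.pkl","wb"))
    print(n,np.round(c["K"],1).tolist(),c["dist_coeffs"],np.round(c["cam_to_world"],3).tolist())
E
```

```text
pics
{'clock': 0.0, 'q': array([-1.29752976e+00,  5.28452763e-01,  1.43392221e+00,  3.15094523e-05,
        1.18134783e+00, -1.78522519e-01]), 'qvel': array([ 0.00046791,  0.00085686, -0.00028919,  0.00124925, -0.00046459,
       -0.0011089 ]), 'joint_torque': array([ 5.76810926e-04, -4.40036988e+01, -1.76594192e+01,  6.33442216e-02,
        5.81593509e-02, -1.61829857e-04]), 'tool_pos': array([ 272.66741482, -561.51343233,  194.47357451]), 'orientation': array([-3.05970695e+00, -7.03153242e-01,  1.12655961e-04]), 'force': array([0.31016428, 0.30967408, 0.48597216]), 'ft_torque': array([-0.01428042, -0.02669488,  0.02173091]), 'gripper_width': 1.0009046310889154}
scene [[512.7, 0.0, 318.7], [0.0, 512.7, 239.5], [0.0, 0.0, 1.0]] [-0.03597232  0.          0.          0.          0.        ] [[0.44, -0.542, 0.716, 1326.904], [0.898, 0.263, -0.353, -444.083], [0.003, 0.798, 0.603, 848.136], [0.0, 0.0, 0.0, 1.0]]
top [[596.2, 0.0, 316.0], [0.0, 596.2, 241.7], [0.0, 0.0, 1.0]] [-0.09209218  0.          0.          0.          0.        ] [[0.017, 0.998, -0.068, 364.763], [-1.0, 0.017, -0.005, -21.388], [-0.004, 0.068, 0.998, 1489.245], [0.0, 0.0, 0.0, 1.0]]
```

View pics/scene0.png

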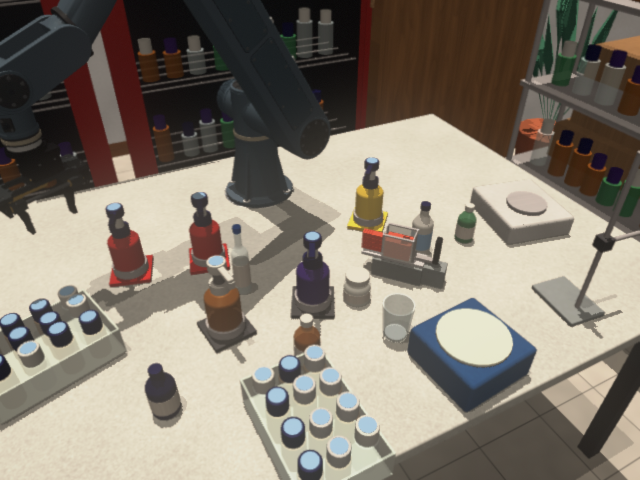

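View pics/top0.png

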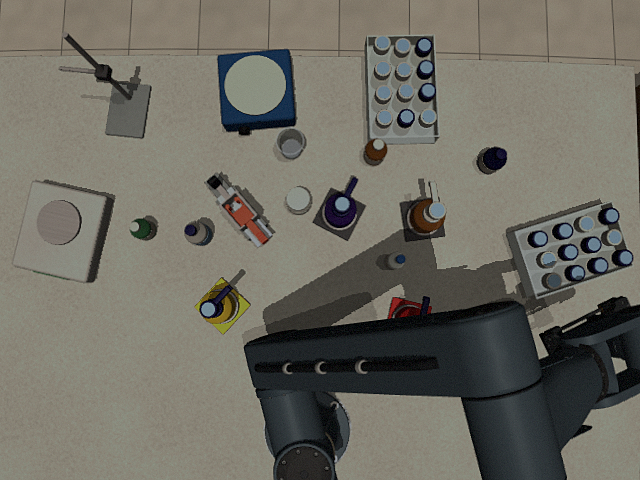

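The scene view shows the violet pump near (313,290), the amber one near (222,300), and the magazine near (400,255) with its tails to the left. In the top view the violet head is at (342,205), the amber head is at about (430,212), and the magazine runs from its handle (214,181) to the tail tips (265,240). The red and yellow pumps are decoys. Next I'll crop the top view to pick pixels.

```bash
cat > h.py <<'E'
import numpy as np,cv2,pickle
def ray(c,uv):
    p=cv2.undistortPoints(np.float64(uv).reshape(-1,1,2),np.array(c["K"]),np.array(c["dist_coeffs"])).reshape(-1,2)
    T=np.array(c["cam_to_world"]); d=np.c_[p[:,0],-p[:,1],-np.ones(len(p))]
    return T[:3,3],d@T[:3,:3].T
def at_z(c,uv,z):
    o,d=ray(c,uv); return o+d*((z-o[2])/d[:,2])[:,None]
def by_depth(c,uv,dep):
    o,d=ray(c,uv); return o+d*np.asarray(dep)[:,None]
def cloud(c,d):
    v,u=np.mgrid[:480,:640]; return by_depth(c,np.c_[u.ravel(),v.ravel()],d.ravel()).reshape(480,640,3)
E
python3 - <<'E'
from h import *
p,d,c=pickle.load(open("top0.pkl","rb"))
P=cloud(c,d)
cv2.imwrite("pics/crop1.png",cv2.resize(p[150:260,190:470,::-1],(784,308),interpolation=cv2.INTER_CUBIC))
print("table z",np.median(P[350:380,20:200,2]))
for n,(u,v) in dict(violet=(342,210),amber=(428,212),handle=(214,181)).items():
    Q=P[v-45:v+45,u-45:u+45].reshape(-1,3)
    Q=Q[(Q[:,2]<230)]
    print(n,"zmax",np.percentile(Q[:,2],[95,99,99.8]).round(0))
    for a,b in ((185,215),(135,150),(100,140)):
        s=Q[(Q[:,2]>a)&(Q[:,2]<b)]
        if len(s): print(a,b,len(s),np.median(s,0).round(1),s.min(0).round(0),s.max(0).round(0))
hsv=cv2.cvtColor(p,cv2.COLOR_RGB2HSV)
m=((hsv[...,0]<12)&(hsv[...,1]>110)&(hsv[...,2]>120)).astype(np.uint8); m[:, :205]=0;m[:,285:]=0;m[:165]=0;m[260:]=0
ys,xs=np.nonzero(m);print("coral",len(xs),P[ys,xs].mean(0).round(1)); print(cv2.minAreaRect(np.c_[xs,ys].astype(np.float32)))
for y in range(165,256,6):
  r=xs[ys==y]
  if len(r): print(y,r.min(),r.max(),P[y,r.min()].round(0),P[y,r.max()].round(0))
E
```

```text
table z -0.0028039897518965518
violet zmax [147. 200. 204.]
185 215 387 [544.9 -78.  197.5] [ 518. -102.  185.] [600. -52. 206.]
135 150 64 [523.2 -63.9 144.1] [516. -90. 136.] [548. -49. 148.]
100 140 459 [525.5 -64.1 112.5] [ 500. -106.  100.] [575. -33. 140.]
amber zmax [190. 200. 203.]
185 215 431 [ 535.4 -272.6  197.1] [ 425. -296.  185.] [ 594. -192.  206.]
135 150 102 [ 517.7 -263.6  143.9] [ 428. -293.  136.] [ 547. -194.  149.]
100 140 511 [ 512.  -259.1  113.5] [ 428. -313.  100.] [ 565. -181.  140.]
handle zmax [110. 131. 135.]
135 150 10 [578.7 230.3 136.6] [490. 122. 135.] [605. 277. 148.]
100 140 763 [527.2 169.5 110.7] [493. 122. 100.] [609. 290. 138.]
coral 443 [505.2 146.4 123.4]
((246.9988250732422, 220.8447265625), (52.14515686035156, 16.104366302490234), 50.90614318847656)
201 240 241 [552. 166. 108.] [552. 163. 109.]
207 226 245 [537. 198. 109.] [538. 154. 107.]
213 231 251 [523. 186. 105.] [524. 139. 111.]
219 236 249 [ 365.  -21. 1489.] [510. 144. 103.]
225 241 255 [495. 162. 109.] [497. 130.  99.]
231 252 260 [481. 135. 112.] [482. 117. 109.]
237 257 265 [468. 124. 105.] [468. 105. 109.]
```

View pics/crop1.png

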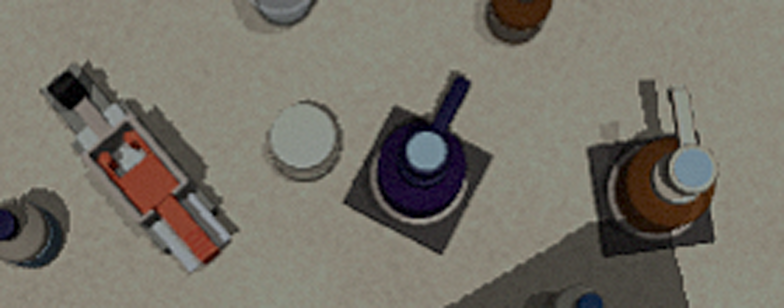

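The crop shows the violet head at (427,152) with its spout tip at (461,75), and the amber pump's head at (693,168) with its spout tip at (679,92). The handle top is at (70,89) and the tail tip at (208,262). Now I'll convert these to world coordinates.

```bash
python3 - <<'E'
from h import *
p,d,c=pickle.load(open("top0.pkl","rb"))
def w(x,y,z): return at_z(c,[[190+(x+.5)/2.8-.5,150+(y+.5)/2.8-.5]],z)[0]
for n,h,s,sz in(("violet",(427,152),(461,75),196),("white",(693,168),(679,92),196)):
    H=w(*h,199);S=w(*s,sz);print(n,H.round(1),S.round(1),np.hypot(*(S-H)[:2]),"yaw",np.degrees(np.arctan2(*(S-H)[1::-1])))
for z in (12,20,30):
  v=np.array([w(x,y,z) for x,y in((398,105),(493,153),(441,254),(345,203))]);a=np.array([w(x,y,z) for x,y in((587,147),(715,240),(605,256))])
  e=v-np.roll(v,-1,0)
  print(z,v.mean(0).round(1),np.hypot(*e[:,:2].T).round(0),np.degrees(np.arctan2(e[:,1],e[:,0])).round(1),"amber c",((a[0]+a[1])/2).round(1),"left edge",np.degrees(np.arctan2(*(a[0]-a[2])[1::-1])))
Hd=w(70,89,132);
# coral: centreline by PCA using rect axis
hsv=cv2.cvtColor(p,cv2.COLOR_RGB2HSV)
m=((hsv[...,0]<12)&(hsv[...,1]>110)&(hsv[...,2]>120)); m[:, :205]=0;m[:,285:]=0;m[:165]=0;m[260:]=0
ys,xs=np.nonzero(m);X=at_z(c,np.c_[xs,ys],108)[:,:2]
Tp=w(208,262,108)
t=(Hd-Tp)[:2];print("handle",Hd.round(1),"tip",Tp.round(1),np.hypot(*t),"yaw",np.degrees(np.arctan2(t[1],t[0])))
for it in range(4):
    u=t/np.hypot(*t); n=np.array([-u[1],u[0]]); A=(X-X.mean(0))@np.c_[u,n]
    # centreline from extremes per 5mm bin
    b=np.round(A[:,0]/6); L=[(A[b==k,0].mean(),(A[b==k,1].max()+A[b==k,1].min())/2,np.ptp(A[b==k,1])) for k in np.unique(b) if (b==k).sum()>2]
    L=np.array(L); k=np.polyfit(L[:,0],L[:,1],1); t=u+k[0]*n
print(L.round(1).tolist()); print("yaw coral",np.degrees(np.arctan2(t[1],t[0])),X.mean(0)+n*k[1])
print(X[(X-X.mean(0))@u<-50].round(1).tolist()[:3], ((X-X.mean(0))@u).min(),((X-X.mean(0))@u).max())
E
```

```text
violet [536.3 -69.9 199. ] [598.  -95.9 196. ] 66.86270048156332 yaw -22.832603445236206
white [ 527.5 -277.7  199. ] [ 587.7 -267.3  196. ] 61.12401015550185 yaw 9.858144245692023
12 [537.3 -70.4  12. ] [ 95. 102.  97. 100.] [  63.9  -26.4 -117.1  152.7] amber c [ 527.5 -277.2   12. ] left edge 9.726001617074344
20 [536.3 -70.1  20. ] [ 94. 101.  96.  99.] [  63.9  -26.4 -117.1  152.7] amber c [ 526.6 -275.8   20. ] left edge 9.72600161707435
30 [535.2 -69.8  30. ] [ 94. 100.  95.  99.] [  63.9  -26.4 -117.1  152.7] amber c [ 525.5 -274.1   30. ] left edge 9.726001617074354
handle [593.  222.2 132. ] tip [453.6 107.1 108. ] 180.81494292383206 yaw 39.55623390483151
[[-59.9, 0.2, 15.2], [-54.0, -0.2, 13.4], [-47.7, -0.3, 14.9], [-41.9, 0.1, 14.6], [-36.0, 0.5, 14.9], [-29.8, 0.2, 13.7], [-23.8, -0.1, 14.9], [-18.1, 0.4, 14.9], [-12.4, 0.7, 14.9], [-6.8, 0.4, 13.1], [0.4, 0.4, 34.6], [6.0, 0.0, 36.4], [11.9, 0.3, 36.4], [18.0, 0.1, 34.9], [24.0, 0.6, 34.6], [30.1, 0.4, 36.7], [34.8, 0.2, 34.7], [42.9, -0.1, 36.5], [48.1, 0.3, 36.8], [54.5, -0.7, 36.5], [58.4, 0.3, 31.4]]
yaw coral 41.20552851135647 [506.74474292 148.48786831]
[[472.8, 109.8], [470.4, 112.1], [470.4, 109.7]] -62.729305227150526 59.91173513650693
```

```bash
cat >> h.py <<'E'
from scipy.spatial.transform import Rotation as Rn
def goto(x,y,z,yaw):
    """shift+turn in current tool axes to put the GRASP POINT at x,y,z (mm), tool down, tool x at yaw deg"""
    from workcell import bot
    s=bot.get_obs(); R=Rn.from_rotvec(s["orientation"]); t=np.array([x,y,z-11])-s["tool_pos"]
    cy,sy=np.cos(np.radians(yaw)),np.sin(np.radians(yaw))
    G=np.array([[cy,sy,0],[sy,-cy,0],[0,0,-1.]])
    w=(R.inv()*Rn.from_matrix(G)).as_rotvec(degrees=True)
    X=R.as_matrix()[:,0]
    print("t",round(s["clock"],2),"grasp",(s["tool_pos"]+R.apply([0,0,-11])).round(1),"yaw",np.degrees(np.arctan2(X[1],X[0])).round(2),"F",s["force"].round(1),"w",round(float(s["gripper_width"])*87,1),"| tx,ty,tz mm",R.inv().apply(t).round(1),"w deg",w.round(2))
E
H="python3 -m handwheel"
$H '[{"tz":-0.15},{"tz":-0.15},{"tz":-0.15},{"tz":-0.15}]'
for i in 1; do $H '[{"tx":0.135,"ty":-0.135},{"tx":0.135,"ty":-0.135},{"tx":0.135,"ty":-0.135},{"tx":0.135,"ty":-0.135},{"tx":0.135,"ty":-0.135}]'; done
python3 -c "from h import *; goto(520,160,345,41.2)"
```

```text
t 0.1 grasp [ 272.7 -561.6  205.6] yaw 25.89 F [ 0.6 -0.2  0.1] w 87.4 | tx,ty,tz mm [ 537.6 -541.5 -138.2] w deg [ -0.11  -0.03 -15.31]invalid input at $[0]: expected keys tx, ty, tz, wx, wy, wz, jaw
invalid input at $[0]: expected keys tx, ty, tz, wx, wy, wz, jaw
```

```bash
H="python3 -m handwheel"
$H '[{"tx":0,"ty":0,"tz":-0.15,"wx":0,"wy":0,"wz":0,"jaw":0.4},{"tx":0,"ty":0,"tz":-0.15,"wx":0,"wy":0,"wz":0,"jaw":0.4},{"tx":0,"ty":0,"tz":-0.15,"wx":0,"wy":0,"wz":0,"jaw":0.4},{"tx":0,"ty":0,"tz":-0.15,"wx":0,"wy":0,"wz":0,"jaw":0.4}]' 20
$H '[{"tx":0.135,"ty":-0.135,"tz":0,"wx":0,"wy":0,"wz":0,"jaw":0.4},{"tx":0.135,"ty":-0.135,"tz":0,"wx":0,"wy":0,"wz":0,"jaw":0.4},{"tx":0.135,"ty":-0.135,"tz":0,"wx":0,"wy":0,"wz":0,"jaw":0.4},{"tx":0.135,"ty":-0.135,"tz":0,"wx":0,"wy":0,"wz":0,"jaw":0.4},{"tx":0.135,"ty":-0.135,"tz":0,"wx":0,"wy":0,"wz":0,"jaw":0.4}]'
python3 -c "from h import *; goto(520,160,345,41.2)"
```

```text
clock: 0.43
tool_pos: [273.3, -563.5, 350.0]
orientation: [3.056, 0.703, 0.001]
force: [0.6, -0.8, 0.8]
gripper_width: 0.781
clock: 0.85
tool_pos: [335.8, -377.2, 345.1]
orientation: [-3.058, -0.705, -0.001]
force: [-0.7, -0.6, -0.6]
gripper_width: 0.603
t 0.85 grasp [ 335.8 -377.2  356.1] yaw 25.98 F [-0.7 -0.6 -0.6] w 52.4 | tx,ty,tz mm [ 400.9 -402.2   12.8] w deg [ -0.17  -0.1  -15.22]
```

```bash
H="python3 -m handwheel"
cat > snap.py <<'E'
import sys; from h import *; from workcell import bot,optics
n=sys.argv[1]; cam=sys.argv[2] if len(sys.argv)>2 else "wrist"
c=optics.get_calibration(cam); p,d=optics.snapshot(cam)
cv2.imwrite(f"pics/{n}.png",p[:,:,::-1]); pickle.dump((p,d,c),open(n+".pkl","wb")); print(n,np.round(c["cam_to_world"],2)[:3].tolist())
E
$H '[{"tx":0.135,"ty":-0.135,"tz":0,"wx":0,"wy":0,"wz":0,"jaw":0.4},{"tx":0.135,"ty":-0.135,"tz":0,"wx":0,"wy":0,"wz":0,"jaw":0.4},{"tx":0.135,"ty":-0.135,"tz":0,"wx":0,"wy":0,"wz":0,"jaw":0.4},{"tx":0.135,"ty":-0.135,"tz":0,"wx":0,"wy":0,"wz":0,"jaw":0.4},{"tx":0.135,"ty":-0.135,"tz":0,"wx":0,"wy":0,"wz":0,"jaw":0.4}]'
python3 snap.py w1
$H '[{"tx":0.135,"ty":-0.135,"tz":0,"wx":0,"wy":0,"wz":0,"jaw":0.4},{"tx":0.135,"ty":-0.135,"tz":0,"wx":0,"wy":0,"wz":0,"jaw":0.4},{"tx":0.135,"ty":-0.135,"tz":0,"wx":0,"wy":0,"wz":0,"jaw":0.4},{"tx":0.135,"ty":-0.135,"tz":0,"wx":0,"wy":0,"wz":0,"jaw":0.4},{"tx":0.135,"ty":-0.135,"tz":0,"wx":0,"wy":0,"wz":0,"jaw":0.4}]'
python3 snap.py w2
$H '[{"tx":0.13,"ty":-0.132,"tz":0.01,"wx":0,"wy":0,"wz":-15.2,"jaw":0.4},{"tx":0.13,"ty":-0.132,"tz":0.01,"wx":0,"wy":0,"wz":-15.2,"jaw":0.4},{"tx":0.13,"ty":-0.132,"tz":0.01,"wx":0,"wy":0,"wz":-15.2,"jaw":0.4},{"tx":0.13,"ty":-0.132,"tz":0.01,"wx":0,"wy":0,"wz":-15.2,"jaw":0.4},{"tx":0.13,"ty":-0.132,"tz":0.01,"wx":0,"wy":0,"wz":-15.2,"jaw":0.4}]'
python3 snap.py w3
python3 -c "from h import *; goto(520,160,345,41.2)
ims=[cv2.imread(f'pics/w{i}.png') for i in (1,2,3)]
cv2.imwrite('pics/m1.png',np.vstack([np.hstack([cv2.resize(ims[i],(400,300)) for i in (0,1)]),np.hstack([cv2.resize(ims[2],(400,300)),np.zeros((300,400,3),np.uint8)])]))"
```

```text
clock: 1.27
tool_pos: [397.8, -197.3, 345.2]
orientation: [-3.059, -0.706, -0.0]
force: [0.4, -0.3, -0.3]
gripper_width: 0.599
w1 [[0.44, 0.86, 0.26, 469.16], [-0.9, 0.42, 0.12, -162.67], [-0.0, -0.29, 0.96, 534.45]]
clock: 1.73
tool_pos: [460.6, -17.7, 345.2]
orientation: [-3.059, -0.707, -0.0]
force: [0.2, -1.0, -0.3]
gripper_width: 0.6
w2 [[0.44, 0.86, 0.26, 531.93], [-0.9, 0.42, 0.13, 17.02], [-0.0, -0.29, 0.96, 534.51]]
clock: 2.2
tool_pos: [520.5, 158.1, 334.6]
orientation: [-2.938, -1.106, -0.001]
force: [-0.4, 0.7, -0.7]
gripper_width: 0.599
w3 [[0.66, 0.72, 0.22, 580.22], [-0.75, 0.63, 0.19, 210.27], [-0.0, -0.29, 0.96, 523.92]]
t 2.25 grasp [521.  159.6 345.3] yaw 41.35 F [0.4 1.1 0.2] w 52.3 | tx,ty,tz mm [-0.5 -0.9  0.3] w deg [-0.15 -0.12  0.15]
```

View pics/m1.png

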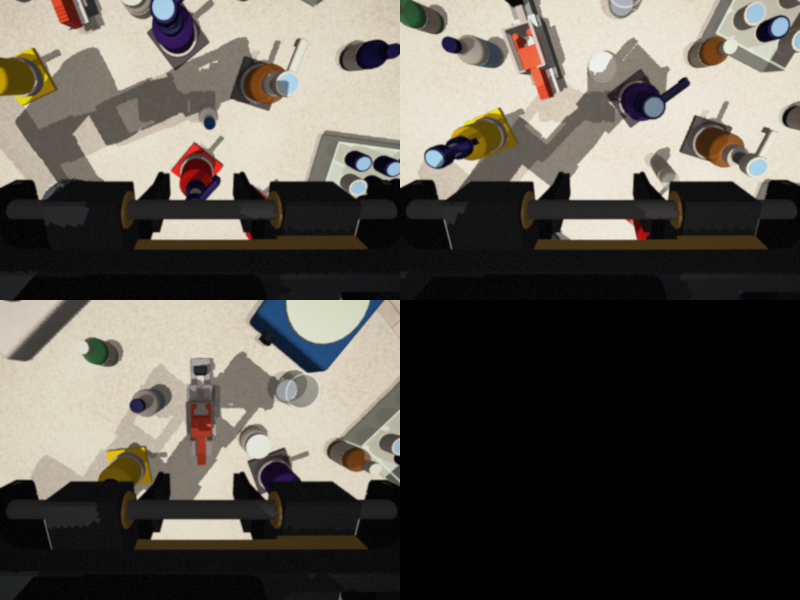

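The wrist views show both pumps in w1 and w2: violet head at about (408,170) in w2, amber head at about (461,133) in w1. w3 shows the magazine, with the handle top at about (320,112) and the tail below it. Next I'll refine from these.

```bash
cat > ref.py <<'E'
from h import *
def disc(n,uv,r=45):
    p,d,c=pickle.load(open(n+".pkl","rb")); h=cv2.cvtColor(p,cv2.COLOR_RGB2HSV)
    m=((h[...,0]>90)&(h[...,0]<125)&(h[...,1]>35)&(h[...,2]>110)).astype(np.uint8)
    k,l,st,ce=cv2.connectedComponentsWithStats(m); 
    best=min([i for i in range(1,k) if st[i,4]>60],key=lambda i:np.hypot(*(ce[i]-uv)))
    cn=max(cv2.findContours((l==best).astype(np.uint8),0,1)[0],key=len)
    W=at_z(c,cn.reshape(-1,2),199)[:,:2]; A=np.c_[2*W,np.ones(len(W))]; s=np.linalg.lstsq(A,(W**2).sum(1),rcond=None)[0]
    ys,xs=np.nonzero(l==best); P=cloud(c,d)[ys,xs]
    print(n,"px",ce[best].round(1),"centre",s[:2].round(1),"r",np.sqrt(s[2]+s[0]**2+s[1]**2).round(1),"depth pts",np.median(P,0).round(1))
disc("top0",(342,205)); disc("w2",(408,170)); disc("w1",(262,8))
disc("top0",(437,211)); disc("w1",(461,133)); disc("w2",(567,266))
p,d,c=pickle.load(open("w3.pkl","rb")); P=cloud(c,d); h=cv2.cvtColor(p,cv2.COLOR_RGB2HSV)
m=((h[...,0]<10)&(h[...,1]>130)&(h[...,2]>90)); m[290:]=0; m[:,:280]=0; m[:,370:]=0
k,l,st,ce=cv2.connectedComponentsWithStats(m.astype(np.uint8)); l=l==1+np.argmax(st[1:,4])
ys,xs=np.nonzero(l); print("coral depth z",np.percentile(P[ys,xs,2],[10,50,90]).round(1), xs.min(),xs.max(),ys.min(),ys.max())
X=at_z(c,np.c_[xs,ys],108)[:,:2]; u=np.array([.752,.659]); o=X.mean(0)
for it in range(4):
    n=np.array([-u[1],u[0]]); A=(X-o)@np.c_[u,n]; b=np.round(A[:,0]/5)
    L=np.array([(A[b==k,0].mean(),(A[b==k,1].max()+A[b==k,1].min())/2,np.ptp(A[b==k,1])) for k in np.unique(b) if (b==k).sum()>3]); kk=np.polyfit(L[:,0],L[:,1],1); u=u+kk[0]*n; u/=np.hypot(*u)
print(L.round(1).tolist(),"yaw",np.degrees(np.arctan2(u[1],u[0])),"tip",(o+n*kk[1]+u*A[:,0].min()).round(1),"far",A[:,0].max()-A[:,0].min())
Q=P[60:170,270:370].reshape(-1,3); col=p[60:170,270:370].reshape(-1,3).max(1); Q=Q[(Q[:,2]>127)&(Q[:,2]<140)&(col<70)]
print("handle",len(Q),Q.mean(0).round(1),((Q[:,:2]-o)@np.c_[u,n]).min(0).round(1),((Q[:,:2]-o)@np.c_[u,n]).max(0).round(1))
y,x=np.nonzero(p[60:170,270:370].max(2)<60); print("dark px",x.min()+270,x.max()+270,y.min()+60,y.max()+60)
E
python3 ref.py
```

```text
top0 px [341.7 203.3] centre [537.7 -68.9] r 14.1 depth pts [537.8 -69.4 199.8]
w2 px [406.  171.2] centre [537.7 -70.1] r 14.6 depth pts [537.9 -69.6 199.7]
w1 px [261.   14.5] centre [535.9 -70.8] r 14.4 depth pts [535.7 -71.5 199.3]
top0 px [437.2 209.5] centre [ 527.8 -277.8] r 13.6 depth pts [ 527.1 -277.8  199.2]
w1 px [461.3 133.6] centre [ 527.9 -278.7] r 14.1 depth pts [ 527.9 -278.5  199.6]
w2 px [572.6 268. ] centre [ 527.9 -279. ] r 14.0 depth pts [ 528.1 -278.5  199.6]
coral depth z [106.6 108.1 109.2] 305 338 167 263
[[-65.0, -0.1, 15.6], [-60.0, -0.1, 15.5], [-55.3, -0.2, 15.5], [-50.0, -0.2, 15.4], [-44.6, 0.4, 16.6], [-40.0, 0.3, 16.6], [-35.2, 0.3, 16.6], [-29.9, 0.2, 16.5], [-24.7, 0.2, 16.5], [-19.8, 0.1, 16.4], [-15.3, 0.1, 16.4], [-10.0, 0.6, 37.5], [-5.2, 0.0, 38.7], [-0.1, -0.0, 38.6], [4.9, -0.1, 38.4], [9.9, -0.1, 38.3], [14.9, -0.8, 39.4], [19.9, -0.2, 38.0], [24.8, 0.3, 39.1], [29.2, 0.3, 39.0], [34.9, 0.2, 38.9], [40.0, 0.2, 38.8], [45.4, 0.1, 38.6], [50.2, 0.1, 38.5], [54.1, 0.0, 38.3]] yaw 41.804700218719795 tip [460.6 106.5] far 122.77725361354557
handle 275 [597.7 228.1 131.6] [109.7 -11.6] [123.3  11.1]
dark px 311 342 105 152
```

```bash
H="python3 -m handwheel"
$H '[{"tx":0.103,"ty":0.0005,"tz":0,"wx":0,"wy":0,"wz":-0.2,"jaw":0.4},{"tx":0.103,"ty":0.0005,"tz":0,"wx":0,"wy":0,"wz":-0.2,"jaw":0.4},{"tx":0.103,"ty":0.0005,"tz":0,"wx":0,"wy":0,"wz":-0.2,"jaw":0.4},{"tx":0.103,"ty":0.0005,"tz":0.1,"wx":0,"wy":0,"wz":-0.2,"jaw":0.4},{"tx":0.103,"ty":0.0005,"tz":0.1,"wx":0,"wy":0,"wz":-0.2,"jaw":0.4}]'
python3 -c "from h import *; goto(597.8,228.7,114,41.6)"; python3 snap.py w4
```

```text
clock: 2.67
tool_pos: [601.1, 222.1, 253.3]
orientation: [2.938, 1.108, 0.012]
force: [-0.0, -0.3, -1.0]
gripper_width: 0.6
t 2.67 grasp [601.1 222.1 264.3] yaw 41.34 F [-0.  -0.3 -1. ] w 52.2 | tx,ty,tz mm [  0.9  -7.8 150.3] w deg [ 0.26 -0.37 -0.26]
w4 [[0.66, 0.72, 0.21, 659.24], [-0.75, 0.63, 0.19, 274.57], [0.0, -0.28, 0.96, 443.06]]
```

```bash
H="python3 -m handwheel"
python3 -c "from h import *; goto(597.8,228.7,114,41.6)"
$H '[{"tx":0,"ty":0,"tz":0.07,"wx":0,"wy":0,"wz":0,"jaw":0.4},{"tx":0,"ty":0,"tz":0.07,"wx":0,"wy":0,"wz":0,"jaw":0.4},{"tx":0,"ty":0,"tz":0.07,"wx":0,"wy":0,"wz":0,"jaw":0.4},{"tx":0,"ty":0,"tz":0.07,"wx":0,"wy":0,"wz":0,"jaw":0.4}]' |tail -4
python3 -c "from h import *; goto(597.8,228.7,114,41.6)"
```

```text
t 2.72 grasp [592.7 220.  252.3] yaw 41.3 F [-3.9 -0.7 -6.5] w 52.5 | tx,ty,tz mm [ 11.8  -1.9 138.2] w deg [-0.46  0.84 -0.3 ]
tool_pos: [596.8, 220.7, 181.3]
orientation: [-2.94, -1.106, 0.007]
force: [0.5, 1.0, 0.3]
gripper_width: 0.601
t 3.05 grasp [596.9 220.7 192.3] yaw 41.25 F [0.5 1.  0.3] w 52.2 | tx,ty,tz mm [ 6.3 -5.2 78.3] w deg [-0.11  0.21 -0.35]
```

```bash
H="python3 -m handwheel"
$H '[{"tx":0.006,"ty":-0.005,"tz":0,"wx":0,"wy":0,"wz":-0.3,"jaw":0.4},{"tx":0.006,"ty":-0.005,"tz":0.03,"wx":0,"wy":0,"wz":-0.3,"jaw":0.4},{"tx":0.006,"ty":-0.005,"tz":0.03,"wx":0,"wy":0,"wz":-0.3,"jaw":0.4},{"tx":0.006,"ty":-0.005,"tz":0.03,"wx":0,"wy":0,"wz":-0.3,"jaw":0.4}]' |tail -4
python3 -c "from h import *; goto(597.8,228.7,114,41.6)"; python3 snap.py w5
```

```text
tool_pos: [599.1, 229.8, 153.4]
orientation: [-2.937, -1.116, -0.0]
force: [0.0, -0.1, 0.3]
gripper_width: 0.601
t 3.38 grasp [599.1 229.8 164.4] yaw 41.61 F [ 0.  -0.1  0.3] w 52.3 | tx,ty,tz mm [-1.7 -0.  50.4] w deg [ 0.   -0.01  0.01]
w5 [[0.66, 0.72, 0.21, 658.37], [-0.75, 0.64, 0.19, 282.64], [0.0, -0.29, 0.96, 342.6]]
```

View pics/w5.png

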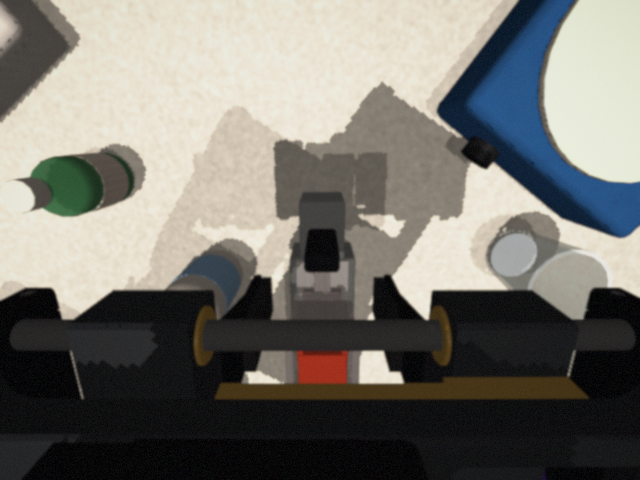

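The handle (321,250) sits midway between the fingertips (258 and 388). The white bottle is to the left, beyond the finger. I'll go down, grip the handle and press.

```bash
H="python3 -m handwheel"
$H '[{"tx":-0.0015,"ty":0,"tz":0.03,"wx":0,"wy":0,"wz":0,"jaw":0.4},{"tx":-0.0015,"ty":0,"tz":0.05,"wx":0,"wy":0,"wz":0,"jaw":0.4},{"tx":-0.0015,"ty":0,"tz":0.05,"wx":0,"wy":0,"wz":0,"jaw":0.4},{"tx":-0.0015,"ty":0,"tz":0.05,"wx":0,"wy":0,"wz":0,"jaw":0.4}]' |tail -4
python3 -c "from h import *; goto(597.8,228.7,114,41.6)"
$H '[{"tx":0,"ty":0,"tz":0,"wx":0,"wy":0,"wz":0,"jaw":0.85},{"tx":0,"ty":0,"tz":0,"wx":0,"wy":0,"wz":0,"jaw":0.85},{"tx":0,"ty":0,"tz":0,"wx":0,"wy":0,"wz":0,"jaw":0.85},{"tx":0,"ty":0,"tz":0,"wx":0,"wy":0,"wz":0,"jaw":0.85}]' 30 |tail -4
python3 -c "from h import *; goto(597.8,228.7,114,41.6)"
```

```text
tool_pos: [598.2, 228.6, 103.1]
orientation: [2.937, 1.115, 0.001]
force: [-0.0, -0.0, -0.8]
gripper_width: 0.601
t 3.77 grasp [598.2 228.6 114.1] yaw 41.59 F [-0.  -0.  -0.8] w 52.3 | tx,ty,tz mm [-0.3 -0.4  0.1] w deg [ 0.01 -0.02 -0.01]
tool_pos: [598.7, 228.7, 103.5]
orientation: [2.937, 1.115, 0.004]
force: [0.4, -0.2, -0.0]
gripper_width: 0.381
t 4.1 grasp [598.6 228.7 114.5] yaw 41.59 F [ 0.4 -0.2 -0. ] w 33.2 | tx,ty,tz mm [-0.7 -0.6  0.5] w deg [ 0.07 -0.12 -0.01]
```

```bash
H="python3 -m handwheel"
$H '[{"tx":0,"ty":0,"tz":0,"wx":0,"wy":0,"wz":0,"jaw":0.85},{"tx":0,"ty":0,"tz":0,"wx":0,"wy":0,"wz":0,"jaw":0.85},{"tx":0,"ty":0,"tz":0,"wx":0,"wy":0,"wz":0,"jaw":0.85},{"tx":0,"ty":0,"tz":0,"wx":0,"wy":0,"wz":0,"jaw":0.85}]' |tail -4
python3 -c "from h import *; goto(597.8,228.7,114,41.6)"
$H '[{"tx":-0.01,"ty":0,"tz":0,"wx":0,"wy":0,"wz":0,"jaw":0.85},{"tx":-0.02,"ty":0,"tz":0,"wx":0,"wy":0,"wz":0,"jaw":0.85},{"tx":-0.03,"ty":0,"tz":0,"wx":0,"wy":0,"wz":0,"jaw":0.85},{"tx":-0.036,"ty":0,"tz":0,"wx":0,"wy":0,"wz":0,"jaw":0.85},{"tx":-0.04,"ty":0,"tz":0,"wx":0,"wy":0,"wz":0,"jaw":0.85}]' |tail -4
python3 -c "from h import *; goto(597.8,228.7,114,41.6)"
```

```text
tool_pos: [597.7, 229.1, 102.7]
orientation: [-2.936, -1.115, -0.001]
force: [-2.2, 1.8, 4.2]
gripper_width: 0.257
t 4.43 grasp [597.7 229.1 113.7] yaw 41.58 F [-2.2  1.8  4.2] w 22.4 | tx,ty,tz mm [-0.2  0.4 -0.3] w deg [-0.04 -0.04 -0.02]
tool_pos: [569.4, 203.6, 102.8]
orientation: [-2.936, -1.113, -0.009]
force: [1.5, 6.8, 0.7]
gripper_width: 0.257
t 4.85 grasp [569.3 203.6 113.8] yaw 41.52 F [1.5 6.8 0.7] w 22.4 | tx,ty,tz mm [37.9  0.1  0. ] w deg [ 0.01 -0.33 -0.08]
```

```bash
H="python3 -m handwheel"
$H '[{"tx":-0.003,"ty":0,"tz":0,"wx":0,"wy":0,"wz":0,"jaw":0.85},{"tx":-0.005,"ty":0,"tz":0,"wx":0,"wy":0,"wz":0,"jaw":0.85},{"tx":-0.006,"ty":0,"tz":0,"wx":0,"wy":0,"wz":0,"jaw":0.85},{"tx":-0.006,"ty":0,"tz":0,"wx":0,"wy":0,"wz":0,"jaw":0.85}]' |tail -4
python3 -c "from h import *; goto(597.8,228.7,114,41.6)"; python3 snap.py w6;python3 snap.py t6 top
```

```text
tool_pos: [564.9, 199.7, 102.8]
orientation: [-2.936, -1.113, -0.008]
force: [0.9, 5.1, 1.7]
gripper_width: 0.258
t 5.18 grasp [564.9 199.6 113.8] yaw 41.53 F [0.9 5.1 1.7] w 22.4 | tx,ty,tz mm [43.9  0.  -0. ] w deg [ 0.01 -0.29 -0.07]
w6 [[0.66, 0.72, 0.21, 623.63], [-0.75, 0.64, 0.19, 251.84], [0.0, -0.28, 0.96, 292.41]]
t6 [[0.02, 1.0, -0.07, 364.76], [-1.0, 0.02, -0.01, -21.39], [-0.0, 0.07, 1.0, 1489.25]]
```

```bash
H="python3 -m handwheel"
$H '[{"tx":-0.002,"ty":0,"tz":0,"wx":0,"wy":0,"wz":0,"jaw":0.85},{"tx":-0.0025,"ty":0,"tz":0,"wx":0,"wy":0,"wz":0,"jaw":0.85},{"tx":-0.0025,"ty":0,"tz":0,"wx":0,"wy":0,"wz":0,"jaw":0.85}]' |tail -4
python3 -c "from h import *; goto(597.8,228.7,114,41.6)"
```

```text
tool_pos: [564.2, 199.0, 102.8]
orientation: [-2.935, -1.112, -0.012]
force: [2.3, 8.1, -0.4]
gripper_width: 0.254
t 5.53 grasp [564.1 198.9 113.8] yaw 41.51 F [ 2.3  8.1 -0.4] w 22.1 | tx,ty,tz mm [44.8  0.   0.2] w deg [ 0.02 -0.46 -0.09]
```

```bash
H="python3 -m handwheel"
$H '[{"tx":0.012,"ty":0,"tz":0,"wx":0,"wy":0,"wz":0,"jaw":0.85},{"tx":0.024,"ty":0,"tz":0,"wx":0,"wy":0,"wz":0,"jaw":0.85},{"tx":0.036,"ty":0,"tz":0,"wx":0,"wy":0,"wz":0,"jaw":0.85},{"tx":0.045,"ty":0,"tz":0,"wx":0,"wy":0,"wz":0,"jaw":0.85},{"tx":0.0455,"ty":0,"tz":0,"wx":0,"wy":0,"wz":0,"jaw":0.8}]' |tail -4
$H '[{"tx":0,"ty":0,"tz":0,"wx":0,"wy":0,"wz":0,"jaw":0.5},{"tx":0,"ty":0,"tz":0,"wx":0,"wy":0,"wz":0,"jaw":0.4},{"tx":0,"ty":0,"tz":-0.04,"wx":0,"wy":0,"wz":0,"jaw":0.4},{"tx":0,"ty":0,"tz":-0.08,"wx":0,"wy":0,"wz":0,"jaw":0.4},{"tx":-0.04,"ty":0,"tz":-0.12,"wx":0,"wy":0,"wz":0,"jaw":0.4}]' |tail -4
python3 -c "from h import *; goto(442.3,90.7,180,41.6)"
```

```text
tool_pos: [597.5, 228.8, 102.7]
orientation: [-2.935, -1.115, -0.006]
force: [-0.8, 3.9, 4.5]
gripper_width: 0.258
tool_pos: [578.1, 207.8, 213.5]
orientation: [2.934, 1.116, 0.011]
force: [1.4, -0.9, 1.4]
gripper_width: 0.545
t 6.37 grasp [578.1 207.8 224.5] yaw 41.66 F [ 1.4 -0.9  1.4] w 47.4 | tx,ty,tz mm [-179.6   -3.    43.5] w deg [ 0.26 -0.33  0.06]
```

```bash
H="python3 -m handwheel"
$H '[{"tx":-0.182,"ty":0,"tz":0.0,"wx":0,"wy":0,"wz":0,"jaw":0.4},{"tx":-0.182,"ty":0,"tz":0.0,"wx":0,"wy":0,"wz":0,"jaw":0.4},{"tx":-0.182,"ty":0,"tz":0.0,"wx":0,"wy":0,"wz":0,"jaw":0.4},{"tx":-0.182,"ty":0,"tz":0.0,"wx":0,"wy":0,"wz":0,"jaw":0.4},{"tx":-0.182,"ty":0,"tz":0.0,"wx":0,"wy":0,"wz":0,"jaw":0.4}]' |tail -4
$H '[{"tx":0,"ty":0,"tz":0,"wx":0,"wy":0,"wz":0,"jaw":0.4},{"tx":0,"ty":0,"tz":0.05,"wx":0,"wy":0,"wz":0,"jaw":0.4},{"tx":0,"ty":0,"tz":0.05,"wx":0,"wy":0,"wz":0,"jaw":0.4},{"tx":0,"ty":0,"tz":0.05,"wx":0,"wy":0,"wz":0,"jaw":0.4}]' |tail -4
python3 -c "from h import *; goto(442.3,90.7,66,41.6)"; python3 snap.py w7
```

```text
tool_pos: [430.8, 83.2, 210.5]
orientation: [-2.937, -1.114, 0.012]
force: [-1.1, 0.0, -0.4]
gripper_width: 0.598
tool_pos: [435.3, 86.0, 159.3]
orientation: [-2.935, -1.114, 0.011]
force: [-0.8, -1.7, -0.0]
gripper_width: 0.602
t 7.12 grasp [435.4  86.  170.3] yaw 41.59 F [-0.8 -1.7 -0. ] w 52.4 | tx,ty,tz mm [  8.9   1.6 104.2] w deg [-0.27  0.32 -0.01]
w7 [[0.66, 0.71, 0.22, 496.07], [-0.75, 0.64, 0.19, 138.89], [-0.0, -0.29, 0.96, 348.04]]
```

View pics/w7.png

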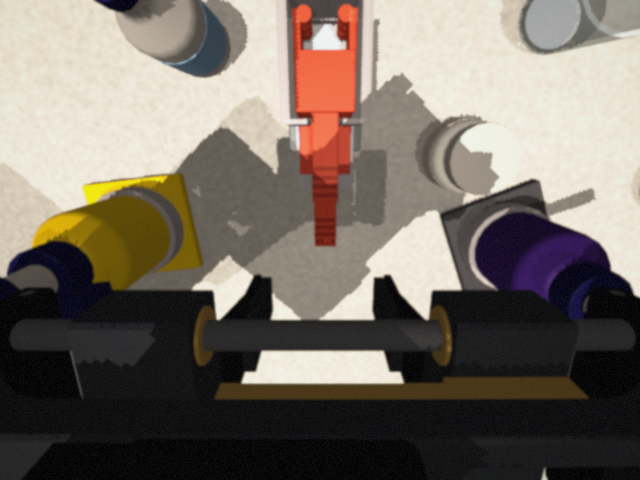

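The lowest tail stands out alone, with its tip at (325,245), centred between the fingers. The yellow decoy's spout may be close to the gripper body, so I'll check the clearances in the top view.

```bash
python3 - <<'E'
from h import *
from workcell import optics
p,d,c=pickle.load(open("top0.pkl","rb")); P=cloud(c,d)
u=np.array([np.cos(np.radians(41.6)),np.sin(np.radians(41.6))]);n=np.array([u[1],-u[0]]);O=np.array([541.8,179.])
R=P[270:345,185:262].reshape(-1,3)
for a,b in((60,105),(117,150),(150,172),(172,206)):
    s=R[(R[:,2]>a)&(R[:,2]<b)]; 
    if len(s):
        A=(s[:,:2]-O)@np.c_[u,n]; print("yellow",a,b,len(s),s.mean(0).round(0),"mag x",A[:,0].min().round(),A[:,0].max().round(),"tool y",A[:,1].min().round(),A[:,1].max().round())
        q=np.argmax(A[:,1]); print("   nearest",A[q].round(),s[q].round())
for z,r in(("tall",(395,261)),):
    y,x=r[1],r[0]; Q=P[y-20:y+20,x-20:x+20].reshape(-1,3);Q=Q[Q[:,2]>175];print(z,len(Q),Q.mean(0).round(1))
p7,d7,c7=pickle.load(open("w7.pkl","rb"))
h=cv2.cvtColor(p7,cv2.COLOR_RGB2HSV);m=((h[...,0]<10)&(h[...,1]>130)&(h[...,2]>60));m[250:]=0;m[:,:290]=0;m[:,360:]=0
for y in(200,215,230,240,244):
    x=np.nonzero(m[y])[0]
    if len(x): W=at_z(c7,[[x.min(),y],[x.max(),y]],72)[:,:2]; print(y,x.min(),x.max(),((W-O)@np.c_[u,n]).round(1).tolist())
ys=np.nonzero(m.any(1))[0];W=at_z(c7,[[325,ys.max()]],72)[:,:2];print("tip",ys.max(),((W-O)@np.c_[u,n]).round(1), cloud(c7,d7)[ys.max()-3,325].round(1))
E
```

```text
yellow 60 105 126 [304. 195.  91.] mag x -191.0 -115.0 tool y -223.0 -149.0
   nearest [-152. -149.] [329. 189.  85.]
yellow 117 150 161 [303. 205. 130.] mag x -183.0 -122.0 tool y -213.0 -155.0
   nearest [-164. -155.] [316. 186. 117.]
yellow 150 172 1 [286. 204. 155.] mag x -175.0 -175.0 tool y -189.0 -189.0
   nearest [-175. -189.] [286. 204. 155.]
yellow 172 206 429 [315. 206. 197.] mag x -173.0 -134.0 tool y -206.0 -119.0
   nearest [-151. -119.] [349. 168. 186.]
tall 73 [ 415.4 -183.3  295.8]
200 313 337 [[-112.9, -9.1], [-112.9, 10.5]]
215 315 335 [[-125.5, -7.5], [-125.5, 9.0]]
230 315 334 [[-138.4, -7.6], [-138.3, 8.3]]
240 316 334 [[-147.2, -6.8], [-147.1, 8.4]]
244 316 334 [[-150.7, -6.8], [-150.7, 8.5]]
tip 245 [[-151.6    0.8]] [431.8  80.3  75.4]
```

```bash
H="python3 -m handwheel"
$H '[{"tx":0.008,"ty":0.002,"tz":0.02,"wx":0,"wy":0,"wz":0,"jaw":0.4},{"tx":0.008,"ty":0.002,"tz":0.06,"wx":0,"wy":0,"wz":0,"jaw":0.4},{"tx":0.008,"ty":0.002,"tz":0.08,"wx":0,"wy":0,"wz":0,"jaw":0.4},{"tx":0.008,"ty":0.002,"tz":0.08,"wx":0,"wy":0,"wz":0,"jaw":0.4},{"tx":0.008,"ty":0.002,"tz":0.08,"wx":0,"wy":0,"wz":0,"jaw":0.4}]' |tail -4
python3 -c "from h import *; goto(442.7,90.3,66,41.6)"
```

```text
tool_pos: [445.2, 90.2, 81.7]
orientation: [-2.936, -1.116, 0.001]
force: [0.1, 0.4, -0.1]
gripper_width: 0.602
t 7.58 grasp [445.2  90.2  92.7] yaw 41.63 F [ 0.1  0.4 -0.1] w 52.4 | tx,ty,tz mm [-1.8 -1.8 26.7] w deg [-0.03  0.04  0.03]
```

```bash
H="python3 -m handwheel"
$H '[{"tx":-0.0018,"ty":-0.0015,"tz":0.02,"wx":0,"wy":0,"wz":0,"jaw":0.4},{"tx":-0.0018,"ty":-0.0015,"tz":0.0265,"wx":0,"wy":0,"wz":0,"jaw":0.4},{"tx":-0.0018,"ty":-0.0015,"tz":0.0265,"wx":0,"wy":0,"wz":0,"jaw":0.9},{"tx":-0.0018,"ty":-0.0015,"tz":0.0265,"wx":0,"wy":0,"wz":0,"jaw":0.9},{"tx":-0.0018,"ty":-0.0015,"tz":0.0265,"wx":0,"wy":0,"wz":0,"jaw":0.9}]' 45|tail -4
python3 -c "from h import *; goto(442.7,90.3,66,41.6)"
$H '[{"tx":0,"ty":0,"tz":0,"wx":0,"wy":0,"wz":0,"jaw":0.9},{"tx":0,"ty":0,"tz":0,"wx":0,"wy":0,"wz":0,"jaw":0.9},{"tx":0,"ty":0,"tz":0,"wx":0,"wy":0,"wz":0,"jaw":0.9},{"tx":0,"ty":0,"tz":0,"wx":0,"wy":0,"wz":0,"jaw":0.9},{"tx":0,"ty":0,"tz":0,"wx":0,"wy":0,"wz":0,"jaw":0.9}]' |tail -4
python3 -c "from h import *; goto(442.7,90.3,66,41.6)"
```

```text
tool_pos: [443.5, 89.9, 56.3]
orientation: [2.936, 1.115, 0.003]
force: [-0.7, -0.9, 0.1]
gripper_width: 0.449
t 8.0 grasp [443.4  89.9  67.3] yaw 41.59 F [-0.7 -0.9  0.1] w 39.1 | tx,ty,tz mm [-0.3 -0.8  1.3] w deg [ 0.1  -0.1  -0.01]
tool_pos: [442.4, 89.8, 55.2]
orientation: [2.937, 1.115, 0.0]
force: [-0.6, -1.3, 0.2]
gripper_width: 0.127
t 8.42 grasp [442.4  89.8  66.2] yaw 41.58 F [-0.6 -1.3  0.2] w 11.0 | tx,ty,tz mm [ 0.5 -0.2  0.2] w deg [ 0.01 -0.01 -0.02]
```

```bash
python3 -m handwheel '[{"tx":0,"ty":0,"tz":0,"wx":0,"wy":0,"wz":0,"jaw":0.9}]' |tail -4; python3 snap.py w8
```

```text
tool_pos: [442.4, 89.8, 55.1]
orientation: [2.937, 1.115, 0.0]
force: [-0.7, -0.9, -0.5]
gripper_width: 0.113
w8 [[0.66, 0.72, 0.21, 501.73], [-0.75, 0.64, 0.19, 142.71], [0.0, -0.29, 0.96, 244.34]]
```

View pics/w8.png

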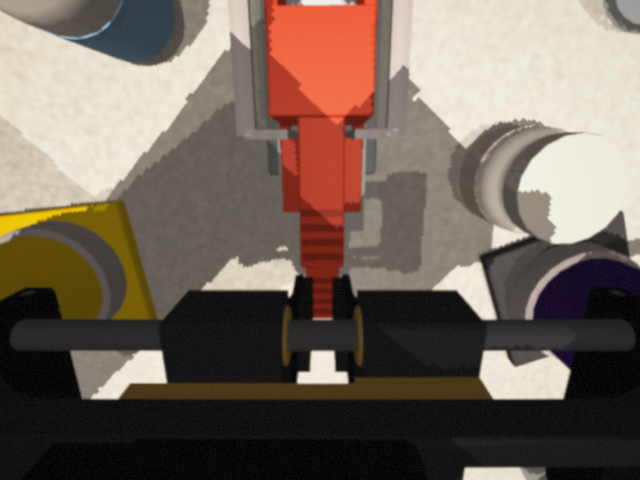

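The tail lies between the fingers at (323,300), though the opening reads about 10 mm. I'll pull a little and see whether the wide back edge (row 212) stays put relative to the gripper.

```bash
H="python3 -m handwheel"
$H '[{"tx":-0.005,"ty":0,"tz":0,"wx":0,"wy":0,"wz":0,"jaw":0.9},{"tx":-0.01,"ty":0,"tz":0,"wx":0,"wy":0,"wz":0,"jaw":0.9},{"tx":-0.015,"ty":0,"tz":0,"wx":0,"wy":0,"wz":0,"jaw":0.9},{"tx":-0.02,"ty":0,"tz":0,"wx":0,"wy":0,"wz":0,"jaw":0.9},{"tx":-0.02,"ty":0,"tz":0,"wx":0,"wy":0,"wz":0,"jaw":0.9}]' |tail -4
python3 snap.py w9; cat > back.py <<'E'
import sys; from h import *
O=np.array([541.8,179.]);u=np.array([.7478,.6639]);n=np.array([u[1],-u[0]])
for f in sys.argv[1:]:
    p,d,c=pickle.load(open(f+".pkl","rb"));h=cv2.cvtColor(p,cv2.COLOR_RGB2HSV);m=(h[...,0]<10)&(h[...,1]>130)&(h[...,2]>60);m[:,:260]=0;m[:,400:]=0;m[330:]=0
    wd=m.sum(1); print(f,[(int(y),int(wd[y]),((at_z(c,[[np.nonzero(m[y])[0].mean(),y]],72)[0,:2]-O)@np.c_[u,n]).round(1).tolist()) for y in range(0,330) if y>0 and abs(int(wd[y])-int(wd[y-1]))>10])
E
python3 back.py w8 w9
```

```text
tool_pos: [425.8, 76.1, 55.0]
orientation: [-2.937, -1.114, 0.003]
force: [0.3, -0.0, -0.1]
gripper_width: 0.1
w9 [[0.66, 0.72, 0.22, 485.6], [-0.75, 0.64, 0.19, 128.86], [-0.0, -0.29, 0.96, 244.09]]
w8 [(5, 68, [0.9, -1.4]), (6, 114, [0.5, -0.2]), (125, 71, [-49.2, -0.3]), (138, 61, [-55.2, 0.5]), (139, 74, [-55.7, 1.7]), (212, 44, [-91.8, 0.2]), (278, 20, [-128.6, 0.8]), (317, 0, [nan, nan])]
w9 [(55, 87, [-40.5, -3.7]), (56, 70, [-40.9, -0.3]), (89, 74, [-54.8, 2.3]), (90, 86, [-55.2, 0.2]), (169, 60, [-91.5, -2.8]), (170, 46, [-92.0, 0.1]), (277, 19, [-149.4, -0.1]), (282, 7, [-152.4, 0.8])]back.py:5: RuntimeWarning: Mean of empty slice.
  wd=m.sum(1); print(f,[(int(y),int(wd[y]),((at_z(c,[[np.nonzero(m[y])[0].mean(),y]],72)[0,:2]-O)@np.c_[u,n]).round(1).tolist()) for y in range(0,330) if y>0 and abs(int(wd[y])-int(wd[y-1]))>10])
  ret = ret.dtype.type(ret / rcount)
```

The clip did not move: its back edge is still at -92 and there was no force, so the fingers closed on nothing. I'll project the fingertip geometry into w8 to find the height error.

```bash
python3 - <<'E'
from h import *
p,d,c=pickle.load(open("w8.pkl","rb")); T=np.array(c["cam_to_world"])
def proj(X):
    q=(np.array(X)-T[:3,3])@T[:3,:3]; q=q*[1,-1,-1]
    return cv2.projectPoints(q[None],np.zeros(3),np.zeros(3),np.array(c["K"]),np.array(c["dist_coeffs"]))[0].ravel().round(0)
u=np.array([.7478,.6639])
t=np.array([442.4,89.8])
for dx in(0,9.5):
  for z in(40,47,55,66,72,85,100): print(dx,z,proj([*(t+u*dx),z]))
P=cloud(c,d)
print("depth of finger tips px:");
for v,uu in((282,302),(290,302),(300,303),(282,347),(290,345),(300,343),(290,323),(270,323),(240,323),(180,323)): print(v,uu,P[v,uu].round(1),p[v,uu])
E
```

```text
0 40 [322. 265.]
0 47 [322. 269.]
0 55 [322. 274.]
0 66 [322. 282.]
0 72 [322. 286.]
0 85 [322. 297.]
0 100 [322. 311.]
9.5 40 [322. 251.]
9.5 47 [322. 255.]
9.5 55 [322. 259.]
9.5 66 [322. 266.]
9.5 72 [322. 270.]
9.5 85 [322. 280.]
9.5 100 [322. 293.]
depth of finger tips px:
282 302 [444.4 104.8  91.8] [12 12 14]
290 302 [443.9 103.8  98.6] [12 11 15]
300 303 [444.2 102.9 108.1] [10  6  9]
282 347 [459.   88.7  92.5] [4 0 3]
290 345 [457.7  89.5 100.5] [12 11 12]
300 343 [455.6  89.3 107. ] [17 15 15]
290 323 [442.5  89.4  76.2] [93 25 19]
270 323 [450.8  96.8  75.2] [122  39  23]
240 323 [471.5 115.4 111.5] [94 25 18]
180 323 [489.4 131.3 109.1] [185  66  47]
```

```bash
python3 - <<'E'
from h import *
ims=[cv2.imread(f'pics/{n}.png')[180:380,220:430] for n in("w8","w9")]
cv2.imwrite("pics/m2.png",np.hstack([cv2.resize(i,None,fx=1.9,fy=2.9) for i in ims]))
E
```

```text
(no output)
```

View pics/m2.png

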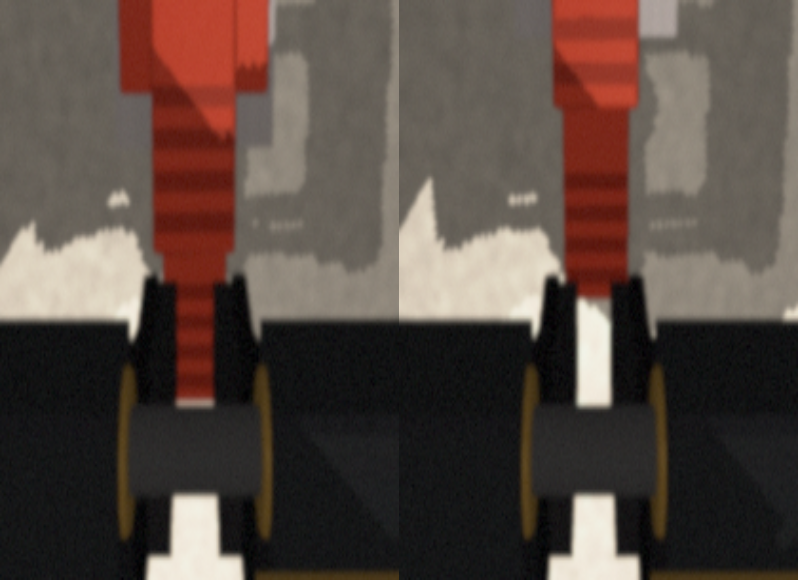

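In both halves the black fingertips (row ~275) cover the tail, so they sit above it. I'll get the gripper's real heights from the depth image.

```bash
python3 - <<'E'
from h import *
u=np.array([.7478,.6639]);n=np.array([u[1],-u[0]])
for f,t in(("w8",(442.4,89.8,55.1)),("w7",(435.4,86.,159.3)),("w5",(599.1,229.8,153.4))):
    p,d,c=pickle.load(open(f+".pkl","rb"));P=cloud(c,d)-np.array(t)
    A=np.stack([P[...,:2]@u,P[...,:2]@n,-P[...,2]],-1)  # tool x,y,z
    cam=np.array(c["cam_to_world"])[:3,3]-t; print(f,"cam in tool",(cam[:2]@u).round(1),(cam[:2]@n).round(1),-cam[2].round(1))
    cols=(302,344) if f=="w8" else (262,384)
    for cc in cols:
        print(cc,[(v,A[v,cc].round(0).tolist(),int(p[v,cc].max())) for v in range(262,330,9)])
    print("rod",A[335,322].round(0),"block",A[345,180].round(0),"bar",A[392,322].round(0),"left",A[310,30].round(0), "low",A[440,322].round(0))
E
```

```text
w8 cam in tool 79.5 -0.2 -189.2
302 [(262, [29.0, -8.0, -57.0], 117), (271, [-20.0, -16.0, 55.0], 107), (280, [12.0, -10.0, -35.0], 7), (289, [10.0, -10.0, -42.0], 12), (298, [10.0, -9.0, -52.0], 18), (307, [10.0, -9.0, -59.0], 14), (316, [10.0, -8.0, -67.0], 17), (325, [34.0, -5.0, -113.0], 40)]
344 [(262, [-13.0, 16.0, 54.0], 106), (271, [-20.0, 17.0, 55.0], 105), (280, [12.0, 11.0, -35.0], 8), (289, [12.0, 10.0, -45.0], 6), (298, [10.0, 10.0, -51.0], 17), (307, [9.0, 9.0, -58.0], 10), (316, [10.0, 9.0, -67.0], 10), (325, [33.0, 5.0, -112.0], 40)]
rod [  31.   -0. -113.] block [  33.  -33. -120.] bar [  24.   -0. -126.] left [  35.  -78. -108.] low [  26.   -0. -140.]
w7 cam in tool 80.5 0.7 -188.7
262 [(262, [-54.0, -66.0, 160.0], 144), (271, [-64.0, -67.0, 159.0], 149), (280, [10.0, -30.0, -31.0], 14), (289, [10.0, -28.0, -41.0], 16), (298, [10.0, -27.0, -50.0], 15), (307, [7.0, -26.0, -54.0], 19), (316, [2.0, -27.0, -53.0], 15), (325, [34.0, -15.0, -112.0], 37)]
384 [(262, [-53.0, 66.0, 159.0], 241), (271, [-64.0, 67.0, 159.0], 241), (280, [10.0, 31.0, -31.0], 13), (289, [10.0, 
[... 257 characters left out ...]
  0. -140.]
w5 cam in tool 79.4 -0.2 -189.2
262 [(262, [-50.0, -64.0, 153.0], 215), (271, [-61.0, -65.0, 154.0], 212), (280, [10.0, -30.0, -31.0], 13), (289, [10.0, -29.0, -41.0], 14), (298, [10.0, -27.0, -51.0], 8), (307, [7.0, -27.0, -54.0], 13), (316, [3.0, -27.0, -54.0], 18), (325, [33.0, -15.0, -112.0], 39)]
384 [(262, [-50.0, 66.0, 154.0], 137), (271, [-61.0, 67.0, 155.0], 135), (280, [10.0, 31.0, -31.0], 14), (289, [9.0, 29.0, -40.0], 15), (298, [10.0, 27.0, -51.0], 10), (307, [8.0, 27.0, -55.0], 17), (316, [4.0, 27.0, -56.0], 10), (325, [33.0, 16.0, -112.0], 35)]
rod [  32.   -0. -115.] block [  33.  -33. -120.] bar [  24.   -0. -126.] left [  34.  -80. -106.] low [  27.   -0. -141.]
```

The depth image shows the fingertips at tool z ≈ -26, and the body at about -107. That is roughly 35 mm shorter than documented, at every opening and in every view. So the fingers closed above the tail, and the true grasp point is about 46 mm behind the reported TCP. I'll correct the helper and grasp again.

```bash
H="python3 -m handwheel"; sed -i 's/z-11\]/z-46]/; s/\[0,0,-11\]/[0,0,-46]/' h.py
$H '[{"tx":0,"ty":0,"tz":0,"wx":0,"wy":0,"wz":0,"jaw":0.5},{"tx":0.01,"ty":0,"tz":0,"wx":0,"wy":0,"wz":0,"jaw":0.5},{"tx":0.021,"ty":0,"tz":0,"wx":0,"wy":0,"wz":0,"jaw":0.5},{"tx":0.021,"ty":0,"tz":0,"wx":0,"wy":0,"wz":0,"jaw":0.5},{"tx":0.021,"ty":0,"tz":0,"wx":0,"wy":0,"wz":0,"jaw":0.5}]' |tail -4
$H '[{"tx":0,"ty":0,"tz":0,"wx":0,"wy":0,"wz":0,"jaw":0.5},{"tx":0,"ty":0,"tz":0.015,"wx":0,"wy":0,"wz":0,"jaw":0.5},{"tx":0,"ty":0,"tz":0.034,"wx":0,"wy":0,"wz":0,"jaw":0.5},{"tx":0,"ty":0,"tz":0.034,"wx":0,"wy":0,"wz":0,"jaw":0.5},{"tx":0,"ty":0,"tz":0.034,"wx":0,"wy":0,"wz":0,"jaw":0.9}]' |tail -4
python3 -c "from h import *; goto(442.7,90.3,66,41.6)"
```

```text
tool_pos: [444.4, 91.2, 55.1]
orientation: [2.936, 1.117, 0.002]
force: [-1.2, 0.7, -0.3]
gripper_width: 0.396
tool_pos: [441.9, 90.5, 20.5]
orientation: [-2.936, -1.115, 0.004]
force: [-0.2, 0.6, 0.8]
gripper_width: 0.471
t 9.85 grasp [442.   90.5  66.5] yaw 41.58 F [-0.2  0.6  0.8] w 41.0 | tx,ty,tz mm [0.4 0.7 0.5] w deg [-0.12  0.13 -0.02]
```

```bash
H="python3 -m handwheel"
$H '[{"tx":0,"ty":0,"tz":0,"wx":0,"wy":0,"wz":0,"jaw":0.9},{"tx":0,"ty":0,"tz":0,"wx":0,"wy":0,"wz":0,"jaw":0.9},{"tx":0,"ty":0,"tz":0,"wx":0,"wy":0,"wz":0,"jaw":0.9},{"tx":0,"ty":0,"tz":0,"wx":0,"wy":0,"wz":0,"jaw":0.9},{"tx":0,"ty":0,"tz":0,"wx":0,"wy":0,"wz":0,"jaw":0.9}]' |tail -4
$H '[{"tx":0,"ty":0,"tz":0,"wx":0,"wy":0,"wz":0,"jaw":0.9},{"tx":0,"ty":0,"tz":0,"wx":0,"wy":0,"wz":0,"jaw":0.9}]' |tail -1
python3 -c "from h import *; goto(442.7,90.3,66,41.6)"
$H '[{"tx":-0.005,"ty":0,"tz":0,"wx":0,"wy":0,"wz":0,"jaw":0.9},{"tx":-0.01,"ty":0,"tz":0,"wx":0,"wy":0,"wz":0,"jaw":0.9},{"tx":-0.015,"ty":0,"tz":0,"wx":0,"wy":0,"wz":0,"jaw":0.9},{"tx":-0.02,"ty":0,"tz":0,"wx":0,"wy":0,"wz":0,"jaw":0.9},{"tx":-0.02,"ty":0,"tz":0,"wx":0,"wy":0,"wz":0,"jaw":0.9}]' |tail -4
python3 snap.py w10; python3 back.py w10 2>/dev/null
```

```text
tool_pos: [443.5, 90.6, 21.6]
orientation: [2.937, 1.115, 0.002]
force: [-0.6, -0.2, 0.6]
gripper_width: 0.2
gripper_width: 0.203
t 10.43 grasp [443.4  90.5  67.4] yaw 41.59 F [ 0.7 -0.4  1. ] w 17.6 | tx,ty,tz mm [-0.7 -0.3  1.4] w deg [ 0.03 -0.03 -0.01]
tool_pos: [426.8, 76.6, 21.1]
orientation: [-2.937, -1.114, 0.003]
force: [-1.5, -1.5, 0.9]
gripper_width: 0.199
w10 [[0.66, 0.72, 0.22, 486.52], [-0.75, 0.64, 0.19, 129.42], [-0.0, -0.29, 0.96, 210.21]]
w10 [(25, 116, [-36.6, -1.4]), (26, 104, [-37.0, -0.3]), (80, 80, [-54.7, 3.6]), (81, 108, [-55.0, 0.0]), (97, 94, [-60.6, 0.5]), (232, 63, [-113.3, 1.4]), (247, 45, [-120.0, 0.2]), (320, 0, [nan, nan])]
```

The grip reads 17.5 mm and the back edge moved from -92 to -113, so the clip is coming with the gripper. I'll keep drawing.

```bash
H="python3 -m handwheel"
$H '[{"tx":-0.008,"ty":0,"tz":0,"wx":0,"wy":0,"wz":0,"jaw":0.9},{"tx":-0.016,"ty":0,"tz":0,"wx":0,"wy":0,"wz":0,"jaw":0.9},{"tx":-0.024,"ty":0,"tz":0,"wx":0,"wy":0,"wz":0,"jaw":0.9},{"tx":-0.032,"ty":0,"tz":0,"wx":0,"wy":0,"wz":0,"jaw":0.9},{"tx":-0.032,"ty":0,"tz":0,"wx":0,"wy":0,"wz":0,"jaw":0.9}]' |tail -4
$H '[{"tx":-0.01,"ty":0,"tz":0,"wx":0,"wy":0,"wz":0,"jaw":0.9},{"tx":-0.02,"ty":0,"tz":0,"wx":0,"wy":0,"wz":0,"jaw":0.9},{"tx":-0.03,"ty":0,"tz":0,"wx":0,"wy":0,"wz":0,"jaw":0.9},{"tx":-0.037,"ty":0,"tz":0,"wx":0,"wy":0,"wz":0,"jaw":0.9},{"tx":-0.037,"ty":0,"tz":0,"wx":0,"wy":0,"wz":0,"jaw":0.9}]' |tail -4
python3 -c "from h import *; goto(378.8,34.3,66,41.6)"; python3 snap.py w11; python3 back.py w11 2>/dev/null
```

```text
tool_pos: [401.5, 55.4, 21.0]
orientation: [-2.936, -1.113, 0.006]
force: [-1.8, -1.6, 0.8]
gripper_width: 0.198
tool_pos: [373.8, 31.0, 20.9]
orientation: [-2.936, -1.112, 0.005]
force: [-0.6, -0.3, -0.4]
gripper_width: 0.199
t 11.73 grasp [374.   31.   66.9] yaw 41.5 F [-0.6 -0.3 -0.4] w 17.3 | tx,ty,tz mm [5.9 0.8 0.9] w deg [-0.18  0.14 -0.1 ]
w11 [[0.66, 0.72, 0.22, 434.01], [-0.75, 0.64, 0.19, 83.61], [-0.0, -0.29, 0.96, 209.98]]
w11 [(50, 24, [-114.5, -1.9]), (51, 0, [nan, nan]), (67, 16, [-120.2, 0.6]), (97, 37, [-130.4, -4.2]), (138, 80, [-145.2, -1.6]), (139, 103, [-145.6, -1.1]), (232, 42, [-183.1, -1.0]), (320, 0, [nan, nan])]
```

View pics/w11.png

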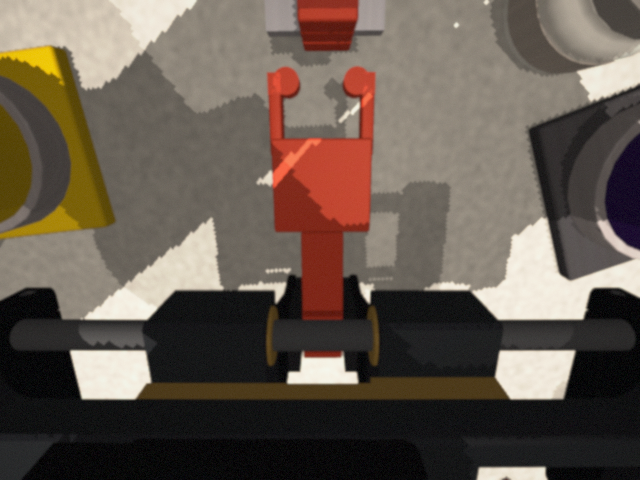

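The clip is clear of the magazine and straight: arm tips at row 67, back at rows 139–232, tail in the jaws. The next clip's tail sits at the top of the image, around (327,40). The clip origin is about 90.5 mm ahead of the tool, and its mid-height is about 45 mm above the reported TCP. Now I'll lift and turn toward the violet pump.

```bash
H="python3 -m handwheel"
$H '[{"tx":0,"ty":0,"tz":-0.03,"wx":0,"wy":0,"wz":0,"jaw":0.9},{"tx":0,"ty":0,"tz":-0.06,"wx":0,"wy":0,"wz":0,"jaw":0.9},{"tx":0,"ty":0,"tz":-0.094,"wx":0,"wy":0,"wz":0,"jaw":0.9},{"tx":0,"ty":0,"tz":-0.094,"wx":0,"wy":0,"wz":7,"jaw":0.9},{"tx":0,"ty":0,"tz":-0.094,"wx":0,"wy":0,"wz":14,"jaw":0.9}]' |tail -4
python3 -c "from h import *; goto(414.7,-12.7,161,-25)"
```

```text
tool_pos: [378.4, 31.2, 117.0]
orientation: [3.05, 0.74, 0.009]
force: [-1.2, -0.6, -1.2]
gripper_width: 0.203
t 12.2 grasp [378.1  31.3 163. ] yaw 27.28 F [-1.2 -0.6 -1.2] w 17.6 | tx,ty,tz mm [12.1 55.7  2.3] w deg [ 0.08 -0.35 52.28]
```

```bash
H="python3 -m handwheel"
$H '[{"tx":0.003,"ty":0.012,"tz":0,"wx":0,"wy":0,"wz":7,"jaw":0.9},{"tx":0.006,"ty":0.024,"tz":0,"wx":0,"wy":0,"wz":14,"jaw":0.9},{"tx":0.009,"ty":0.036,"tz":0,"wx":0,"wy":0,"wz":21,"jaw":0.9},{"tx":0.012,"ty":0.048,"tz":0,"wx":0,"wy":0,"wz":28,"jaw":0.9},{"tx":0.013,"ty":0.056,"tz":0,"wx":0,"wy":0,"wz":35,"jaw":0.9}]' |tail -4
$H '[{"tx":0,"ty":0,"tz":0,"wx":0,"wy":0,"wz":7,"jaw":0.9},{"tx":0,"ty":0,"tz":0,"wx":0,"wy":0,"wz":14,"jaw":0.9},{"tx":0,"ty":0,"tz":0,"wx":0,"wy":0,"wz":17,"jaw":0.9},{"tx":0,"ty":0,"tz":0,"wx":0,"wy":0,"wz":17,"jaw":0.9}]' |tail -4
python3 -c "from h import *; goto(414.7,-12.7,161,-25)"; python3 snap.py w12
```

```text
tool_pos: [415.4, -12.9, 115.2]
orientation: [3.134, -0.213, 0.003]
force: [1.4, -0.4, -0.1]
gripper_width: 0.198
tool_pos: [413.9, -12.1, 115.0]
orientation: [-3.07, 0.665, 0.0]
force: [0.2, -0.5, -0.9]
gripper_width: 0.196
t 12.95 grasp [414.  -12.1 161. ] yaw -24.45 F [ 0.2 -0.5 -0.9] w 17.1 | tx,ty,tz mm [ 1.   0.3 -0. ] w deg [0.   0.02 0.55]
w12 [[-0.41, 0.87, 0.26, 486.19], [-0.91, -0.4, -0.12, -44.35], [0.0, -0.29, 0.96, 304.2]]
```

View pics/w12.png

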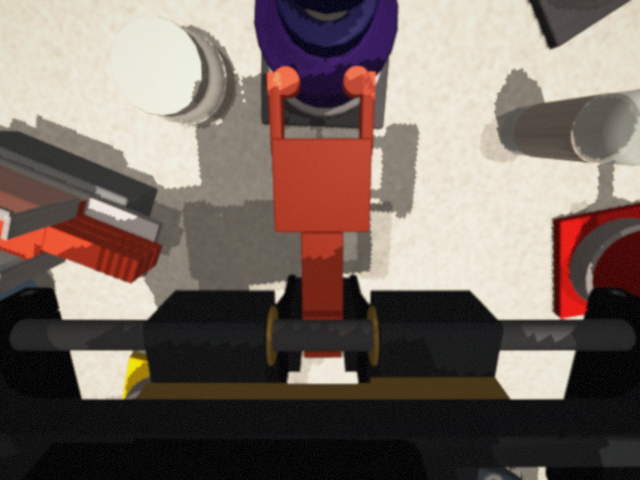

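The clip is level with the jaws and the violet pump is ahead, its collar and flask centred near column 326 against 321 for the clip, so about +2 mm in tool y. Going in: approach first, then push while watching the force.

```bash
H="python3 -m handwheel"
$H '[{"tx":0.006,"ty":0.002,"tz":0,"wx":0,"wy":0,"wz":0,"jaw":0.9},{"tx":0.013,"ty":0.002,"tz":0,"wx":0,"wy":0,"wz":0,"jaw":0.9},{"tx":0.02,"ty":0.002,"tz":0,"wx":0,"wy":0,"wz":0,"jaw":0.9},{"tx":0.025,"ty":0.002,"tz":0,"wx":0,"wy":0,"wz":0,"jaw":0.9},{"tx":0.025,"ty":0.002,"tz":0,"wx":0,"wy":0,"wz":0,"jaw":0.9}]' 60|tail -4
python3 snap.py w13
$H '[{"tx":0.003,"ty":0,"tz":0,"wx":0,"wy":0,"wz":0,"jaw":0.9},{"tx":0.006,"ty":0,"tz":0,"wx":0,"wy":0,"wz":0,"jaw":0.9}]'|tail -4
python3 -c "from h import *; goto(455.5,-31.8,160,-24.5)"
```

```text
tool_pos: [437.7, -25.2, 115.1]
orientation: [3.07, -0.664, 0.003]
force: [0.7, 0.6, 0.2]
gripper_width: 0.198
w13 [[-0.41, 0.87, 0.26, 509.58], [-0.91, -0.4, -0.12, -57.25], [0.0, -0.29, 0.96, 304.49]]
tool_pos: [438.6, -25.7, 114.6]
orientation: [-3.07, 0.664, 0.01]
force: [-6.3, 2.0, 0.8]
gripper_width: 0.194
t 13.63 grasp [438.8 -25.8 160.6] yaw -24.41 F [-6.3  2.   0.8] w 16.9 | tx,ty,tz mm [17.9 -1.5  0.5] w deg [0.04 0.37 0.09]
```

```bash
H="python3 -m handwheel"
$H '[{"tx":0.004,"ty":0,"tz":0,"wx":0,"wy":0,"wz":0,"jaw":0.9},{"tx":0.008,"ty":0,"tz":0,"wx":0,"wy":0,"wz":0,"jaw":0.9}]'|tail -4
$H '[{"tx":0.004,"ty":0,"tz":0,"wx":0,"wy":0,"wz":0,"jaw":0.9},{"tx":0.007,"ty":0,"tz":0,"wx":0,"wy":0,"wz":0,"jaw":0.9},{"tx":0.007,"ty":0,"tz":0,"wx":0,"wy":0,"wz":0,"jaw":0.9}]'|tail -4
python3 -c "from h import *; goto(455.5,-31.8,160,-24.5)"; python3 snap.py w14
```

```text
tool_pos: [441.1, -27.1, 113.7]
orientation: [-3.068, 0.663, 0.026]
force: [-9.6, 4.3, 1.7]
gripper_width: 0.198
tool_pos: [455.1, -33.0, 114.8]
orientation: [3.071, -0.664, -0.0]
force: [1.3, -1.3, -0.5]
gripper_width: 0.203
t 14.05 grasp [455.1 -33.  160.8] yaw -24.4 F [ 1.3 -1.3 -0.5] w 17.6 | tx,ty,tz mm [-0.1 -1.3  0.8] w deg [ 0.01 -0.    0.1 ]
w14 [[-0.41, 0.87, 0.26, 527.3], [-0.91, -0.4, -0.12, -65.16], [0.0, -0.29, 0.96, 304.02]]
```

```bash
H="python3 -m handwheel"
$H '[{"tx":0.002,"ty":0,"tz":0,"wx":0,"wy":0,"wz":0,"jaw":0.9},{"tx":0.002,"ty":0,"tz":0,"wx":0,"wy":0,"wz":0,"jaw":0.9}]'|tail -4
python3 -c "from h import *; goto(455.5,-31.8,160,-24.5)"
$H '[{"tx":0.0,"ty":0,"tz":0,"wx":0,"wy":0,"wz":0,"jaw":0.9},{"tx":0,"ty":0,"tz":0,"wx":0,"wy":0,"wz":0,"jaw":0.7},{"tx":0,"ty":0,"tz":0,"wx":0,"wy":0,"wz":0,"jaw":0.5},{"tx":0,"ty":0,"tz":0,"wx":0,"wy":0,"wz":0,"jaw":0.5},{"tx":0,"ty":0,"tz":0,"wx":0,"wy":0,"wz":0,"jaw":0.5}]'|tail -4
$H '[{"tx":-0.03,"ty":0,"tz":0,"wx":0,"wy":0,"wz":0,"jaw":0.5},{"tx":-0.06,"ty":0,"tz":0,"wx":0,"wy":0,"wz":0,"jaw":0.5},{"tx":-0.06,"ty":0,"tz":-0.03,"wx":0,"wy":0,"wz":0,"jaw":0.5},{"tx":-0.06,"ty":0,"tz":-0.07,"wx":0,"wy":0,"wz":0,"jaw":0.5},{"tx":-0.06,"ty":0,"tz":-0.1,"wx":0,"wy":0,"wz":0,"jaw":0.5}]'|tail -4
python3 snap.py w15; python3 -c "from h import *; goto(597.8,228.7,240,41.6)"
python3 - <<'E'
from h import *
p,d,c=pickle.load(open("w15.pkl","rb"));h=cv2.cvtColor(p,cv2.COLOR_RGB2HSV)
m=(h[...,0]<10)&(h[...,1]>130)&(h[...,2]>90);m[:,:260]=0;m[:,390:]=0;m[300:]=0
P=cloud(c,d);ys,xs=np.nonzero(m);e=np.array([np.cos(np.radians(-24.4)),np.sin(np.radians(-24.4))]);n=np.array([e[1],-e[0]])
S=np.array([537.4,-70]);A=(P[ys,xs,:2]-S)@np.c_[e,n]
for y in range(ys.min(),ys.max()+1,8):
    k=ys==y
    if k.any(): 
        x=xs[k]; W=(at_z(c,[[x.min(),y],[x.max(),y]],166)[:,:2]-S)@np.c_[e,n]; print(y,x.min(),x.max(),W.round(1).tolist(),"z",np.median(P[ys[k],x,2]).round(1))
E
```

```text
tool_pos: [455.2, -33.2, 114.8]
orientation: [-3.07, 0.664, 0.006]
force: [-4.2, 1.6, 0.5]
gripper_width: 0.194
t 14.27 grasp [455.4 -33.2 160.8] yaw -24.41 F [-4.2  1.6  0.5] w 16.9 | tx,ty,tz mm [-0.3 -1.4  0.8] w deg [0.02 0.22 0.09]
tool_pos: [458.7, -34.5, 115.6]
orientation: [3.07, -0.664, 0.006]
force: [-1.1, -0.0, 0.0]
gripper_width: 0.41
tool_pos: [402.6, -9.1, 217.1]
orientation: [3.07, -0.664, 0.003]
force: [1.1, 0.2, -0.2]
gripper_width: 0.5
w15 [[-0.41, 0.87, 0.26, 474.41], [-0.91, -0.4, -0.12, -41.1], [0.0, -0.29, 0.96, 406.46]]
t 15.15 grasp [406.4 -10.1 268.1] yaw -24.38 F [1.6 0.1 3.5] w 43.4 | tx,ty,tz mm [  74.6 -296.4   29.7] w deg [  0.39  -0.8  -65.98]
25 354 354 [[-2.8, 19.5], [-2.8, 19.5]] z 187.8
33 290 354 [[-7.2, -20.3], [-7.2, 19.6]] z 163.6
41 291 354 [[-11.7, -19.8], [-11.7, 19.8]] z 162.8
49 291 353 [[-16.2, -19.9], [-16.2, 19.2]] z 163.8
57 292 353 [[-20.8, -19.4], [-20.8, 19.4]] z 163.7
65 292 352 [[-25.4, -19.5], [-25.4, 18.8]] z 163.6
73 292 352 [[-30.1, -19.6], [-30.1, 19.0]] z 163.6
81 292 352 [[-34.9, -19.7], [-34.8, 19.1]] z 163.4
89 293 352 [[-39.7, -19.2], [-39.6, 19.2]] z 163.2
97 293 352 [[-44.5, -19.3], [-44.5, 19.3]] z 163.3
105 293 352 [[-49.4, -19.4], [-49.4, 19.4]] z 163.1
113 309 336 [[-54.4, -8.9], [-54.4, 8.9]] z 163.0
121 310 335 [[-59.4, -8.3], [-59.4, 8.3]] z 163.1
129 310 335 [[-64.5, -8.4], [-64.5, 8.4]] z 162.7
137 310 335 [[-69.7, -8.4], [-69.6, 8.5]] z 162.4
145 310 335 [[-74.9, -8.5], [-74.9, 8.5]] z 162.5
153 310 335 [[-80.2, -8.5], [-80.2, 8.6]] z 162.0
161 311 335 [[-85.5, -7.9], [-85.5, 8.6]] z 162.4
169 311 334 [[-90.9, -7.9], [-90.9, 8.0]] z 162.1
177 311 335 [[-96.4, -8.0], [-96.4, 8.7]] z 162.1
185 311 335 [[-102.0, -8.0], [-102.0, 8.8]] z 161.8
193 311 334 [[-107.6, -8.1], [-107.6, 8.2]] z 161.9
```

View pics/w15.png

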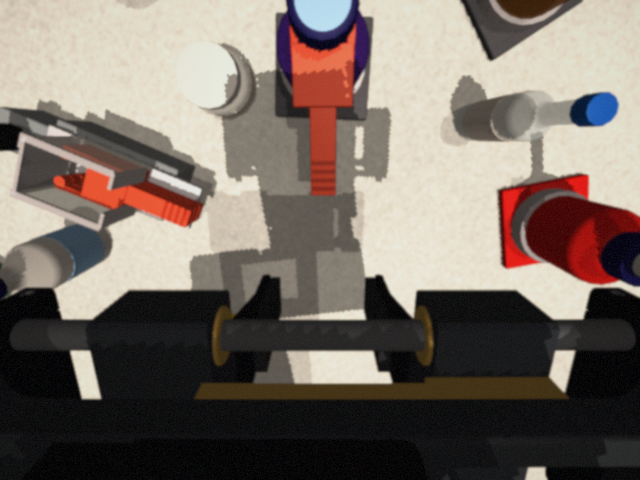

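Clip_a is home on the violet stem. Its back/tail step is 50 mm behind the axis, it is laterally centred, and its top is at about 163 mm and level, with the tail at (323,150) pointing back from the spout. Returning to the slide for the second clip.

```bash
H="python3 -m handwheel"
$H '[{"tx":0.01,"ty":-0.036,"tz":0,"wx":0,"wy":0,"wz":-7,"jaw":0.45},{"tx":0.02,"ty":-0.072,"tz":0,"wx":0,"wy":0,"wz":-14,"jaw":0.45},{"tx":0.03,"ty":-0.108,"tz":0,"wx":0,"wy":0,"wz":-21,"jaw":0.45},{"tx":0.04,"ty":-0.144,"tz":0,"wx":0,"wy":0,"wz":-28,"jaw":0.45},{"tx":0.05,"ty":-0.18,"tz":0,"wx":0,"wy":0,"wz":-35,"jaw":0.45}]' |tail -4
python3 -c "from h import *; goto(597.8,228.7,200,41.6)"
```

```text
tool_pos: [524.0, 135.7, 215.4]
orientation: [3.127, 0.299, 0.004]
force: [1.0, -0.7, 0.3]
gripper_width: 0.546
t 15.57 grasp [523.9 135.7 261.4] yaw 10.93 F [ 1.  -0.7  0.3] w 47.5 | tx,ty,tz mm [ 89.9 -77.4  61.5] w deg [  0.07  -0.12 -30.67]
```

```bash
H="python3 -m handwheel"
$H '[{"tx":0.03,"ty":-0.025,"tz":0,"wx":0,"wy":0,"wz":-7,"jaw":0.45},{"tx":0.06,"ty":-0.05,"tz":0,"wx":0,"wy":0,"wz":-14,"jaw":0.45},{"tx":0.09,"ty":-0.0775,"tz":0,"wx":0,"wy":0,"wz":-21,"jaw":0.45},{"tx":0.09,"ty":-0.0775,"tz":0.03,"wx":0,"wy":0,"wz":-28,"jaw":0.45},{"tx":0.09,"ty":-0.0775,"tz":0.06,"wx":0,"wy":0,"wz":-30.7,"jaw":0.45}]' |tail -4
python3 snap.py w16
python3 -c "
from h import *; goto(597.8,228.7,112,41.6)
p,d,c=pickle.load(open('w16.pkl','rb'));P=cloud(c,d)
u=np.array([.7478,.6639]);n=np.array([u[1],-u[0]]);O=np.array([541.8,179.])
m=(p.max(2)<70)&(P[...,2]>122)&(P[...,2]<140);m[275:]=0;Q=P[m];A=(Q[:,:2]-O)@np.c_[u,n];print('handle',len(Q),Q.mean(0).round(1),A.min(0).round(1),A.max(0).round(1))
B=(P[...,:2]-O)@np.c_[u,n]; k=(P[...,2]>60)&(P[...,2]<148)&(B[...,0]>-60)&(B[...,0]<130)&(abs(B[...,1])>35)&(abs(B[...,1])<110);k[275:]=0;print('neighbours',k.sum(),abs(B[k][:,1]).min() if k.any() else '')"
```

```text
tool_pos: [600.9, 229.7, 156.2]
orientation: [2.934, 1.118, 0.015]
force: [-1.2, -1.6, -0.8]
gripper_width: 0.549
w16 [[0.67, 0.72, 0.21, 658.31], [-0.75, 0.64, 0.19, 282.41], [0.01, -0.28, 0.96, 346.1]]
t 16.03 grasp [594.3 227.5 194. ] yaw 41.63 F [-2.8 -0.2 -3.6] w 48.0 | tx,ty,tz mm [ 4.3  1.9 81.9] w deg [-0.22  0.39  0.03]
handle 732 [599.  230.3 130.8] [ 69.2 -12.3] [82.1 11.6]
neighbours 68 95.95911476608477
```

```bash
H="python3 -m handwheel"
$H '[{"tx":0,"ty":0,"tz":0,"wx":0,"wy":0,"wz":0,"jaw":0.45},{"tx":0,"ty":0,"tz":0.02,"wx":0,"wy":0,"wz":0,"jaw":0.45},{"tx":0,"ty":0,"tz":0.03,"wx":0,"wy":0,"wz":0,"jaw":0.45},{"tx":0,"ty":0,"tz":0.03,"wx":0,"wy":0,"wz":0,"jaw":0.45}]' |tail -4
python3 -c "from h import *; goto(598.2,228.9,112,41.6)"
```

```text
tool_pos: [595.5, 226.3, 124.2]
orientation: [-2.94, -1.105, 0.004]
force: [0.9, -1.0, 0.7]
gripper_width: 0.55
t 16.37 grasp [595.6 226.3 170.2] yaw 41.19 F [ 0.9 -1.   0.7] w 47.8 | tx,ty,tz mm [ 3.9 -0.1 58.2] w deg [-0.08  0.13 -0.41]
```

```bash
H="python3 -m handwheel"
$H '[{"tx":0.004,"ty":0,"tz":0.01,"wx":0,"wy":0,"wz":-0.4,"jaw":0.45},{"tx":0.004,"ty":0,"tz":0.035,"wx":0,"wy":0,"wz":-0.4,"jaw":0.45},{"tx":0.004,"ty":0,"tz":0.058,"wx":0,"wy":0,"wz":-0.4,"jaw":0.45},{"tx":0.004,"ty":0,"tz":0.058,"wx":0,"wy":0,"wz":-0.4,"jaw":0.85},{"tx":0.004,"ty":0,"tz":0.058,"wx":0,"wy":0,"wz":-0.4,"jaw":0.85}]' 30|tail -4
$H '[{"tx":0,"ty":0,"tz":0,"wx":0,"wy":0,"wz":0,"jaw":0.85},{"tx":0,"ty":0,"tz":0,"wx":0,"wy":0,"wz":0,"jaw":0.85},{"tx":0,"ty":0,"tz":0,"wx":0,"wy":0,"wz":0,"jaw":0.85},{"tx":0,"ty":0,"tz":0,"wx":0,"wy":0,"wz":0,"jaw":0.85},{"tx":0,"ty":0,"tz":0,"wx":0,"wy":0,"wz":0,"jaw":0.85}]' |tail -4
python3 -c "from h import *; goto(598.2,228.9,112,41.6)"
```

```text
tool_pos: [599.2, 229.4, 66.8]
orientation: [-2.936, -1.117, 0.002]
force: [0.2, 0.1, 0.1]
gripper_width: 0.469
tool_pos: [599.9, 231.1, 68.9]
orientation: [-2.935, -1.117, -0.004]
force: [-1.7, 4.3, 6.4]
gripper_width: 0.275
t 17.2 grasp [599.8 231.  114.9] yaw 41.66 F [-1.7  4.3  6.4] w 23.9 | tx,ty,tz mm [-2.8  0.5  2.9] w deg [-0.03 -0.19  0.06]
```

```bash
H="python3 -m handwheel"
$H '[{"tx":-0.01,"ty":0,"tz":0,"wx":0,"wy":0,"wz":0,"jaw":0.85},{"tx":-0.02,"ty":0,"tz":0,"wx":0,"wy":0,"wz":0,"jaw":0.85},{"tx":-0.03,"ty":0,"tz":0,"wx":0,"wy":0,"wz":0,"jaw":0.85},{"tx":-0.038,"ty":0,"tz":0,"wx":0,"wy":0,"wz":0,"jaw":0.85},{"tx":-0.043,"ty":0,"tz":0,"wx":0,"wy":0,"wz":0,"jaw":0.85}]' |tail -4
$H '[{"tx":-0.002,"ty":0,"tz":0,"wx":0,"wy":0,"wz":0,"jaw":0.85},{"tx":-0.004,"ty":0,"tz":0,"wx":0,"wy":0,"wz":0,"jaw":0.85},{"tx":-0.005,"ty":0,"tz":0,"wx":0,"wy":0,"wz":0,"jaw":0.85},{"tx":-0.005,"ty":0,"tz":0,"wx":0,"wy":0,"wz":0,"jaw":0.85}]' |tail -4
python3 -c "from h import *; goto(598.2,228.9,112,41.6)"
```

```text
tool_pos: [568.6, 202.9, 69.0]
orientation: [-2.935, -1.115, -0.009]
force: [0.2, 8.1, 6.0]
gripper_width: 0.277
tool_pos: [566.6, 201.1, 69.0]
orientation: [-2.934, -1.114, -0.015]
force: [2.7, 10.6, 2.1]
gripper_width: 0.27
t 17.95 grasp [566.2 200.8 115. ] yaw 41.59 F [ 2.7 10.6  2.1] w 23.5 | tx,ty,tz mm [42.1  0.2  3.4] w deg [ 0.03 -0.56 -0.01]
```

```bash
H="python3 -m handwheel"
$H '[{"tx":0.012,"ty":0,"tz":0,"wx":0,"wy":0,"wz":0,"jaw":0.85},{"tx":0.024,"ty":0,"tz":0,"wx":0,"wy":0,"wz":0,"jaw":0.85},{"tx":0.036,"ty":0,"tz":0,"wx":0,"wy":0,"wz":0,"jaw":0.85},{"tx":0.045,"ty":0,"tz":0,"wx":0,"wy":0,"wz":0,"jaw":0.85},{"tx":0.046,"ty":0,"tz":0,"wx":0,"wy":0,"wz":0,"jaw":0.7}]' |tail -4
$H '[{"tx":0,"ty":0,"tz":0,"wx":0,"wy":0,"wz":0,"jaw":0.5},{"tx":0,"ty":0,"tz":0,"wx":0,"wy":0,"wz":0,"jaw":0.45},{"tx":0,"ty":0,"tz":-0.04,"wx":0,"wy":0,"wz":0,"jaw":0.45},{"tx":0,"ty":0,"tz":-0.08,"wx":0,"wy":0,"wz":0,"jaw":0.45},{"tx":0,"ty":0,"tz":-0.12,"wx":0,"wy":0,"wz":0,"jaw":0.45}]' |tail -4
$H '[{"tx":-0.2,"ty":0,"tz":0.0,"wx":0,"wy":0,"wz":0,"jaw":0.45},{"tx":-0.2,"ty":0,"tz":0.0,"wx":0,"wy":0,"wz":0,"jaw":0.45},{"tx":-0.2,"ty":0,"tz":0.0,"wx":0,"wy":0,"wz":0,"jaw":0.45},{"tx":-0.2,"ty":0,"tz":0.0,"wx":0,"wy":0,"wz":0,"jaw":0.45},{"tx":-0.2,"ty":0,"tz":0.0,"wx":0,"wy":0,"wz":0,"jaw":0.45}]' |tail -4
$H '[{"tx":0,"ty":0,"tz":0,"wx":0,"wy":0,"wz":0,"jaw":0.45},{"tx":0,"ty":0,"tz":0,"wx":0,"wy":0,"wz":0,"jaw":0.45}]' |tail -4
python3 snap.py w17; python3 -c "from h import *; goto(442.7,90.3,66,41.6)"; python3 back.py w17 2>/dev/null
python3 - <<'E'
from h import *
p,d,c=pickle.load(open("w17.pkl","rb"));P=cloud(c,d);O=np.array([541.8,179.]);u=np.array([.7478,.6639]);n=np.array([u[1],-u[0]])
h=cv2.cvtColor(p,cv2.COLOR_RGB2HSV);m=(h[...,0]<10)&(h[...,1]>130)&(h[...,2]>60);m[:,:260]=0;m[:,400:]=0;m[270:]=0
for y in range(0,270,10):
    x=np.nonzero(m[y])[0]
    if len(x): q=P[y,int(np.median(x))]; print(y,x.min(),x.max(),((q[:2]-O)@np.c_[u,n]).round(1),q[2].round(1))
E
```

```text
tool_pos: [600.0, 230.5, 68.7]
orientation: [-2.935, -1.118, -0.007]
force: [-0.7, 2.7, 0.9]
gripper_width: 0.287
tool_pos: [596.9, 226.8, 187.0]
orientation: [2.936, 1.117, -0.006]
force: [-0.1, 0.8, -0.0]
gripper_width: 0.529
tool_pos: [445.0, 93.1, 186.9]
orientation: [2.935, 1.118, -0.004]
force: [-0.7, -1.0, 0.5]
gripper_width: 0.552
tool_pos: [446.9, 93.7, 187.2]
orientation: [2.937, 1.114, -0.002]
force: [0.6, -0.2, 0.3]
gripper_width: 0.546
w17 [[0.66, 0.72, 0.22, 506.45], [-0.75, 0.64, 0.19, 146.63], [0.0, -0.29, 0.96, 376.34]]
t 19.42 grasp [448.8  94.3 233.4] yaw 41.58 F [ 0.9  0.5 -0.2] w 47.9 | tx,ty,tz mm [ -7.4  -1.3 167.4] w deg [ 0.07 -0.04 -0.02]
w17 [(86, 53, [-9.3, 0.7]), (138, 35, [-50.3, 0.7]), (186, 33, [-91.3, -2.9]), (187, 22, [-92.2, 1.1]), (251, 0, [nan, nan])]
50 298 348 [13.7 10.6] 88.9
60 295 349 [12.3  0.8] 60.2
70 296 348 [4.8 0.7] 59.5
80 296 348 [-2.9  0.7] 58.9
90 296 348 [-14.7   0.7] 92.7
100 297 348 [-22.    0.7] 93.7
110 297 348 [-29.2   0.7] 93.7
120 297 347 [-36.7   0.7] 94.8
130 297 347 [-44.1   0.7] 95.6
140 311 333 [-51.6   0.7] 96.6
150 301 344 [-59.3   0.7] 96.6
160 300 344 [-67.    0.7] 97.9
170 300 344 [-74.8   0.7] 98.1
180 301 344 [-82.6   0.7] 99.7
190 313 332 [-90.8   0.7] 98.7
200 312 332 [-98.7   0.7] 100.5
210 313 332 [-107.1    0.6] 100.3
220 314 331 [-121.8    0.6] 74.7
230 314 331 [-131.     0.6] 75.3
240 314 331 [-141.     0.6] 73.9
250 314 331 [-149.6    0.6] 77.5
```

```bash
H="python3 -m handwheel"
$H '[{"tx":-0.006,"ty":-0.001,"tz":0.04,"wx":0,"wy":0,"wz":0,"jaw":0.5},{"tx":-0.006,"ty":-0.001,"tz":0.08,"wx":0,"wy":0,"wz":0,"jaw":0.5},{"tx":-0.006,"ty":-0.001,"tz":0.11,"wx":0,"wy":0,"wz":0,"jaw":0.5},{"tx":-0.006,"ty":-0.001,"tz":0.12,"wx":0,"wy":0,"wz":0,"jaw":0.5},{"tx":-0.006,"ty":-0.001,"tz":0.12,"wx":0,"wy":0,"wz":0,"jaw":0.5}]' |tail -4
python3 -c "from h import *; goto(442.7,90.3,66,41.6)"
```

```text
tool_pos: [442.9, 92.3, 64.2]
orientation: [-2.934, -1.118, 0.007]
force: [0.3, 0.6, 1.0]
gripper_width: 0.499
t 19.83 grasp [443.1  92.3 110.2] yaw 41.73 F [0.3 0.6 1. ] w 43.4 | tx,ty,tz mm [-1.3  1.5 44.2] w deg [-0.19  0.21  0.13]
```

```bash
H="python3 -m handwheel"
$H '[{"tx":-0.0013,"ty":0.001,"tz":0.025,"wx":0,"wy":0,"wz":0.1,"jaw":0.5},{"tx":-0.0013,"ty":0.001,"tz":0.044,"wx":0,"wy":0,"wz":0.1,"jaw":0.5},{"tx":-0.0013,"ty":0.001,"tz":0.044,"wx":0,"wy":0,"wz":0.1,"jaw":0.5},{"tx":-0.0013,"ty":0.001,"tz":0.044,"wx":0,"wy":0,"wz":0.1,"jaw":0.9},{"tx":-0.0013,"ty":0.001,"tz":0.044,"wx":0,"wy":0,"wz":0.1,"jaw":0.9}]' 45|tail -4
$H '[{"tx":0,"ty":0,"tz":0,"wx":0,"wy":0,"wz":0,"jaw":0.9},{"tx":0,"ty":0,"tz":0,"wx":0,"wy":0,"wz":0,"jaw":0.9},{"tx":0,"ty":0,"tz":0,"wx":0,"wy":0,"wz":0,"jaw":0.9},{"tx":0,"ty":0,"tz":0,"wx":0,"wy":0,"wz":0,"jaw":0.9},{"tx":0,"ty":0,"tz":0,"wx":0,"wy":0,"wz":0,"jaw":0.9}]' |tail -4
$H '[{"tx":0,"ty":0,"tz":0,"wx":0,"wy":0,"wz":0,"jaw":0.9}]'|tail -1
python3 -c "from h import *; goto(442.7,90.3,66,41.6)"
$H '[{"tx":-0.005,"ty":0,"tz":0,"wx":0,"wy":0,"wz":0,"jaw":0.9},{"tx":-0.01,"ty":0,"tz":0,"wx":0,"wy":0,"wz":0,"jaw":0.9},{"tx":-0.015,"ty":0,"tz":0,"wx":0,"wy":0,"wz":0,"jaw":0.9},{"tx":-0.02,"ty":0,"tz":0,"wx":0,"wy":0,"wz":0,"jaw":0.9},{"tx":-0.02,"ty":0,"tz":0,"wx":0,"wy":0,"wz":0,"jaw":0.9}]' |tail -4
python3 snap.py w18; python3 back.py w18 2>/dev/null
```

```text
tool_pos: [444.6, 90.6, 24.0]
orientation: [2.936, 1.116, 0.004]
force: [0.5, -0.6, 0.3]
gripper_width: 0.417
tool_pos: [443.8, 90.4, 23.6]
orientation: [2.936, 1.115, 0.003]
force: [1.0, 0.7, 1.3]
gripper_width: 0.201
gripper_width: 0.203
t 20.75 grasp [443.6  90.4  69.5] yaw 41.58 F [-0.1  0.4  1.4] w 17.7 | tx,ty,tz mm [-0.8 -0.6  3.5] w deg [ 0.06 -0.07 -0.02]
tool_pos: [426.9, 76.4, 23.1]
orientation: [-2.937, -1.114, 0.002]
force: [-0.6, -2.4, 3.7]
gripper_width: 0.203
w18 [[0.66, 0.72, 0.22, 486.6], [-0.75, 0.64, 0.19, 129.25], [-0.0, -0.29, 0.96, 212.25]]
w18 [(28, 112, [-37.1, -1.9]), (29, 101, [-37.4, -0.3]), (81, 88, [-54.8, 3.1]), (82, 107, [-55.1, 0.4]), (98, 84, [-60.7, 1.4]), (139, 100, [-75.8, 0.3]), (231, 56, [-113.5, 1.9]), (320, 0, [nan, nan])]
```

```bash
H="python3 -m handwheel"
$H '[{"tx":-0.008,"ty":0,"tz":0,"wx":0,"wy":0,"wz":0,"jaw":0.9},{"tx":-0.016,"ty":0,"tz":0,"wx":0,"wy":0,"wz":0,"jaw":0.9},{"tx":-0.024,"ty":0,"tz":0,"wx":0,"wy":0,"wz":0,"jaw":0.9},{"tx":-0.032,"ty":0,"tz":0,"wx":0,"wy":0,"wz":0,"jaw":0.9},{"tx":-0.032,"ty":0,"tz":0,"wx":0,"wy":0,"wz":0,"jaw":0.9}]' |tail -4
$H '[{"tx":-0.01,"ty":0,"tz":0,"wx":0,"wy":0,"wz":0,"jaw":0.9},{"tx":-0.02,"ty":0,"tz":0,"wx":0,"wy":0,"wz":0,"jaw":0.9},{"tx":-0.03,"ty":0,"tz":0,"wx":0,"wy":0,"wz":0,"jaw":0.9},{"tx":-0.037,"ty":0,"tz":0,"wx":0,"wy":0,"wz":0,"jaw":0.9},{"tx":-0.037,"ty":0,"tz":0,"wx":0,"wy":0,"wz":0,"jaw":0.9}]' |tail -4
python3 -c "from h import *; goto(378.8,34.3,66,41.6)"; python3 snap.py w19; python3 back.py w19 2>/dev/null; python3 - <<'E'
from h import *
p,d,c=pickle.load(open("w19.pkl","rb"));P=cloud(c,d);O=np.array([541.8,179.]);u=np.array([.7478,.6639]);n=np.array([u[1],-u[0]])
h=cv2.cvtColor(p,cv2.COLOR_RGB2HSV);m=(h[...,0]<10)&(h[...,1]>130)&(h[...,2]>60);m[:,:260]=0;m[:,400:]=0;m[320:]=0
for y in range(0,320,12):
    x=np.nonzero(m[y])[0]
    if len(x): q=P[y,int(np.median(x))]; print(y,x.min(),x.max(),((q[:2]-O)@np.c_[u,n]).round(1),q[2].round(1))
E
```

```text
tool_pos: [401.4, 55.2, 23.0]
orientation: [-2.936, -1.113, 0.006]
force: [-1.8, -1.6, 2.2]
gripper_width: 0.2
tool_pos: [373.5, 30.9, 22.9]
orientation: [-2.935, -1.112, 0.006]
force: [-0.1, 0.3, -1.4]
gripper_width: 0.195
t 22.05 grasp [373.7  30.8  68.9] yaw 41.5 F [-0.1  0.3 -1.4] w 17.0 | tx,ty,tz mm [6.3 1.  2.9] w deg [-0.21  0.17 -0.1 ]
w19 [[0.66, 0.72, 0.22, 433.83], [-0.75, 0.64, 0.19, 83.48], [-0.0, -0.29, 0.96, 211.88]]
w19 [(51, 18, [-114.7, -3.1]), (52, 0, [nan, nan]), (69, 19, [-120.8, -0.3]), (74, 54, [-122.5, -0.9]), (98, 35, [-130.9, -2.8]), (139, 101, [-145.9, -1.2]), (231, 41, [-183.5, -0.8]), (320, 0, [nan, nan])]
0 301 354 [-102.2    0.9] 83.5
12 301 354 [-106.2    0.9] 85.2
24 302 354 [-109.2    1.3] 83.9
36 303 352 [-112.    1.] 80.8
48 305 349 [-112.6    1.1] 66.8
72 278 365 [-110.1   -1.6] -1.1
84 269 374 [-116.6   -1.6] 0.2
96 270 373 [-122.9   -1.6] 0.1
108 271 372 [-129.5   -1.6] 0.5
120 271 372 [-138.5  -16.3] 64.7
132 271 372 [-143.2  -16.3] 65.8
144 272 371 [-147.8   -1.2] 70.4
156 273 370 [-152.4   -1.2] 71.3
168 274 370 [-157.2   -0.8] 70.7
180 274 369 [-162.1   -1.2] 70.9
192 275 369 [-166.9   -0.8] 71.7
204 275 369 [-171.9   -0.8] 71.7
216 276 368 [-177.    -0.8] 71.7
228 276 367 [-181.8   -1.3] 73.3
240 302 342 [-187.5   -0.8] 71.8
252 302 342 [-192.7   -0.8] 72.6
264 302 342 [-197.9   -0.9] 73.4
276 302 342 [-204.    -0.9] 72.4
288 302 342 [-209.4   -0.9] 73.2
300 303 342 [-215.5   -0.9] 72.9
312 303 341 [-221.    -0.9] 73.7
```

Clip_b is clear and level, with its top at about 72 mm, 90.8 mm ahead of the tool. The two remaining clips have dropped (top at 84 mm). I'll lift high and carry it over, first checking for obstacles near the white pump's approach.

```bash
H="python3 -m handwheel"
python3 - <<'E'
from h import *
for f in("w1","top0"):
    p,d,c=pickle.load(open(f+".pkl","rb"));P=cloud(c,d)
    if f=="w1": P=P[:260]
    m=(P[...,2]>125)&(P[...,2]<205)&(P[...,0]>280)&(P[...,0]<470)&(P[...,1]>-400)&(P[...,1]<-120)
    g=np.round(P[m][:,:2]/20).astype(int); q,k=np.unique(g,axis=0,return_counts=True); print(f,[(int(a*20),int(b*20)) for (a,b),n in zip(q,k) if n>15])
p,d,c=pickle.load(open("w2.pkl","rb"));P=cloud(c,d)[:260];m=(P[...,2]>165)&(P[...,2]<203)&(abs(P[...,0]-560)<60)&(abs(P[...,1]+278)<60)
Q=P[m];r=np.hypot(Q[:,0]-527.9,Q[:,1]+278.6);s=Q[r>35];print("spout",len(s),s.mean(0).round(1),np.degrees(np.arctan2(s[:,1].mean()+278.6,s[:,0].mean()-527.9)))
E
$H '[{"tx":0,"ty":0,"tz":-0.035,"wx":0,"wy":0,"wz":0,"jaw":0.9},{"tx":0,"ty":0,"tz":-0.07,"wx":0,"wy":0,"wz":0,"jaw":0.9},{"tx":0,"ty":0,"tz":-0.105,"wx":0,"wy":0,"wz":0,"jaw":0.9},{"tx":0,"ty":0,"tz":-0.14,"wx":0,"wy":0,"wz":6,"jaw":0.9},{"tx":0,"ty":0,"tz":-0.18,"wx":0,"wy":0,"wz":12,"jaw":0.9}]' |tail -4
python3 -c "from h import *; goto(384.3,-303.4,250,9.8)"
```

```text
w1 [(420, -220), (420, -200), (420, -180), (440, -200)]
top0 [(300, -240), (320, -260), (320, -240), (340, -260), (400, -200), (420, -200), (420, -180)]
spout 668 [ 578.7 -267.2  192. ] 12.63885322193652
tool_pos: [375.2, 31.6, 204.2]
orientation: [-3.038, -0.795, 0.004]
force: [1.4, -1.2, -1.3]
gripper_width: 0.203
t 22.52 grasp [375.4  31.6 250.2] yaw 29.31 F [ 1.4 -1.2 -1.3] w 17.7 | tx,ty,tz mm [-156.1  296.6   -0. ] w deg [-0.08  0.13 19.51]
```

```bash
H="python3 -m handwheel"
$H '[{"tx":-0.014,"ty":0.031,"tz":0,"wx":0,"wy":0,"wz":2,"jaw":0.9},{"tx":-0.028,"ty":0.062,"tz":0,"wx":0,"wy":0,"wz":5,"jaw":0.9},{"tx":-0.042,"ty":0.093,"tz":0,"wx":0,"wy":0,"wz":8,"jaw":0.9},{"tx":-0.056,"ty":0.124,"tz":0,"wx":0,"wy":0,"wz":11,"jaw":0.9},{"tx":-0.07,"ty":0.155,"tz":0,"wx":0,"wy":0,"wz":14,"jaw":0.9}]' |tail -4
python3 -c "from h import *; goto(384.3,-303.4,250,10.5)"
```

```text
tool_pos: [391.9, -139.3, 203.2]
orientation: [3.113, 0.423, 0.0]
force: [0.9, -0.1, -0.7]
gripper_width: 0.202
t 22.93 grasp [ 391.9 -139.3  249.2] yaw 15.47 F [ 0.9 -0.1 -0.7] w 17.6 | tx,ty,tz mm [-51.1 156.1  -0.8] w deg [ 0.   -0.01  4.97]
```

```bash
H="python3 -m handwheel"
$H '[{"tx":-0.012,"ty":0.036,"tz":0,"wx":0,"wy":0,"wz":2,"jaw":0.9},{"tx":-0.024,"ty":0.072,"tz":0,"wx":0,"wy":0,"wz":4,"jaw":0.9},{"tx":-0.036,"ty":0.108,"tz":0,"wx":0,"wy":0,"wz":5,"jaw":0.9},{"tx":-0.048,"ty":0.144,"tz":0,"wx":0,"wy":0,"wz":5,"jaw":0.9},{"tx":-0.051,"ty":0.156,"tz":0,"wx":0,"wy":0,"wz":5,"jaw":0.9}]' |tail -4
$H '[{"tx":0,"ty":0,"tz":0,"wx":0,"wy":0,"wz":0,"jaw":0.9},{"tx":0,"ty":0,"tz":0,"wx":0,"wy":0,"wz":0,"jaw":0.9}]'|tail -4
python3 -c "from h import *; goto(384.3,-303.4,163,10.5)"; python3 snap.py w20
python3 - <<'E'
from h import *
p,d,c=pickle.load(open("w20.pkl","rb"));P=cloud(c,d)
h=cv2.cvtColor(p,cv2.COLOR_RGB2HSV);m=(h[...,0]<10)&(h[...,1]>130)&(h[...,2]>60);m[:,:260]=0;m[:,400:]=0;m[320:]=0
print([(y,int(np.nonzero(m[y])[0].min()),int(np.nonzero(m[y])[0].max())) for y in range(140,320,30)])
b=((h[...,0]>90)&(h[...,0]<125)&(h[...,1]>35)&(h[...,2]>110)).astype(np.uint8);k,l,st,ce=cv2.connectedComponentsWithStats(b)
for i in range(1,k):
    if st[i,4]>100:
        W=at_z(c,[ce[i]],199)[0]; print(ce[i].round(),st[i].tolist(),W.round(1))
Q=P[:260][(P[:260,:,2]>193)&(P[:260,:,2]<204)];print(len(Q)); Q=Q[np.hypot(Q[:,0]-528,Q[:,1]+278)<40]; print(len(Q),Q.mean(0) if len(Q) else '')
E
```

```text
tool_pos: [385.3, -307.9, 203.2]
orientation: [3.124, 0.284, 0.002]
force: [1.3, 0.1, 1.0]
gripper_width: 0.201
tool_pos: [384.4, -301.5, 202.5]
orientation: [-3.126, -0.287, 0.001]
force: [-0.7, 1.1, -0.3]
gripper_width: 0.2
t 23.52 grasp [ 384.5 -301.6  248.5] yaw 10.51 F [-0.7  1.1 -0.3] w 17.4 | tx,ty,tz mm [-0.4  2.  85.5] w deg [-0.13  0.04  0.01]
w20 [[0.18, 0.94, 0.28, 462.59], [-0.98, 0.18, 0.05, -287.09], [-0.0, -0.29, 0.96, 391.68]]
[(140, 272, 371), (170, 274, 370), (200, 275, 368), (230, 279, 342), (260, 275, 340), (290, 274, 342)]
[330.  12.] [301, 0, 59, 29, 1322] [ 520.6 -279.9  199. ]
[627. 178.] [611, 158, 29, 39, 921] [ 471.5 -459.2  199. ]
[629. 242.] [615, 225, 25, 33, 677] [ 436.4 -476.7  199. ]
[620. 284.] [604, 278, 29, 16, 261] [ 409.9 -483.5  199. ]
2659
2659 [ 518.08560295 -280.45932624  198.59591487]
```

```bash
H="python3 -m handwheel"
$H '[{"tx":0,"ty":0.0032,"tz":0.03,"wx":0,"wy":0,"wz":0,"jaw":0.9},{"tx":0,"ty":0.0032,"tz":0.06,"wx":0,"wy":0,"wz":0,"jaw":0.9},{"tx":0,"ty":0.0032,"tz":0.0855,"wx":0,"wy":0,"wz":0,"jaw":0.9},{"tx":0,"ty":0.0032,"tz":0.0855,"wx":0,"wy":0,"wz":0,"jaw":0.9},{"tx":0,"ty":0.0032,"tz":0.0855,"wx":0,"wy":0,"wz":0,"jaw":0.9}]' 60|tail -4
python3 snap.py w21; python3 - <<'E'
from h import *
goto(438.4,-295.1,163,10.5)
p,d,c=pickle.load(open("w21.pkl","rb"));P=cloud(c,d)[:130]
# collar/flask in tool lateral
s=np.array([np.sin(np.radians(10.5)),-np.cos(np.radians(10.5))])
for a,b in((100,118),(140,149),(195,203)):
    Q=P[(P[...,2]>a)&(P[...,2]<b)]; Q=Q[np.hypot(Q[:,0]-528,Q[:,1]+278)<45]
    if len(Q): L=(Q[:,:2]-[527.9,-278.6])@s; print(a,b,len(Q),L.min().round(1),L.max().round(1),Q[:,:2].mean(0).round(1))
E
```

```text
tool_pos: [384.9, -302.5, 116.9]
orientation: [-3.124, -0.292, 0.004]
force: [0.9, -0.8, 0.2]
gripper_width: 0.201
w21 [[0.19, 0.94, 0.28, 463.33], [-0.98, 0.18, 0.05, -288.05], [-0.0, -0.29, 0.96, 306.0]]
t 24.03 grasp [ 385.9 -304.   164.1] yaw 10.68 F [0.8 0.2 0.2] w 17.5 | tx,ty,tz mm [53.3  1.1  1.1] w deg [-0.04  0.01  0.18]
100 118 5201 -37.5 37.2 [ 506.7 -281.9]
140 149 1893 -18.2 18.9 [ 511.7 -281.7]
```

```bash
H="python3 -m handwheel"
$H '[{"tx":0.008,"ty":0.001,"tz":0,"wx":0,"wy":0,"wz":0,"jaw":0.9},{"tx":0.017,"ty":0.001,"tz":0,"wx":0,"wy":0,"wz":0,"jaw":0.9},{"tx":0.026,"ty":0.001,"tz":0,"wx":0,"wy":0,"wz":0,"jaw":0.9},{"tx":0.032,"ty":0.001,"tz":0,"wx":0,"wy":0,"wz":0,"jaw":0.9},{"tx":0.032,"ty":0.001,"tz":0,"wx":0,"wy":0,"wz":0,"jaw":0.9}]'|tail -4
python3 -c "from h import *; goto(438.6,-295.1,163,10.5)"
$H '[{"tx":0.004,"ty":0,"tz":0,"wx":0,"wy":0,"wz":0,"jaw":0.9},{"tx":0.007,"ty":0,"tz":0,"wx":0,"wy":0,"wz":0,"jaw":0.9}]'|tail -4
python3 -c "from h import *; goto(438.6,-295.1,163,10.5)"
```

```text
tool_pos: [419.2, -300.4, 118.3]
orientation: [3.126, 0.292, 0.003]
force: [-0.3, -0.6, -1.1]
gripper_width: 0.199
t 24.45 grasp [ 419.1 -300.3  164.3] yaw 10.69 F [-0.3 -0.6 -1.1] w 17.3 | tx,ty,tz mm [20.1 -1.6  1.3] w deg [ 0.11 -0.08  0.19]
tool_pos: [422.0, -298.4, 117.3]
orientation: [-3.126, -0.292, 0.008]
force: [-9.3, -2.5, 1.0]
gripper_width: 0.196
t 24.62 grasp [ 422.2 -298.5  163.3] yaw 10.68 F [-9.3 -2.5  1. ] w 17.1 | tx,ty,tz mm [17.  -0.2  0.2] w deg [-0.12  0.29  0.18]
```

```bash
H="python3 -m handwheel"
$H '[{"tx":0.004,"ty":0,"tz":0,"wx":0,"wy":0,"wz":0,"jaw":0.9},{"tx":0.008,"ty":0,"tz":0,"wx":0,"wy":0,"wz":0,"jaw":0.9}]'|tail -4
$H '[{"tx":0.004,"ty":0,"tz":0,"wx":0,"wy":0,"wz":0,"jaw":0.9},{"tx":0.007,"ty":0,"tz":0,"wx":0,"wy":0,"wz":0,"jaw":0.9},{"tx":0.007,"ty":0,"tz":0,"wx":0,"wy":0,"wz":0,"jaw":0.9}]'|tail -4
python3 -c "from h import *; goto(438.6,-295.1,163,10.5)"
$H '[{"tx":0.002,"ty":0,"tz":0,"wx":0,"wy":0,"wz":0,"jaw":0.9},{"tx":0.002,"ty":0,"tz":0,"wx":0,"wy":0,"wz":0,"jaw":0.9},{"tx":0.002,"ty":0,"tz":0,"wx":0,"wy":0,"wz":0,"jaw":0.9}]'|tail -4
python3 -c "from h import *; goto(438.6,-295.1,163,10.5)"
```

```text
tool_pos: [428.0, -296.9, 116.8]
orientation: [-3.125, -0.291, 0.013]
force: [-8.7, -2.2, -1.3]
gripper_width: 0.195
tool_pos: [439.3, -296.0, 117.5]
orientation: [-3.128, -0.29, -0.001]
force: [1.0, 0.7, -1.4]
gripper_width: 0.199
t 25.03 grasp [ 439.3 -296.   163.5] yaw 10.58 F [ 1.   0.7 -1.4] w 17.4 | tx,ty,tz mm [-0.5 -1.   0.5] w deg [-0.03 -0.03  0.08]
tool_pos: [439.3, -295.8, 117.3]
orientation: [-3.127, -0.291, 0.005]
force: [-4.2, -1.8, -0.8]
gripper_width: 0.196
t 25.28 grasp [ 439.4 -295.8  163.3] yaw 10.63 F [-4.2 -1.8 -0.8] w 17.1 | tx,ty,tz mm [-0.5 -0.8  0.3] w deg [-0.06  0.18  0.13]
```

Same signature as the first clip: the force dropped, then rose again when pressed against the stem. Releasing, backing off and checking.

```bash
H="python3 -m handwheel"
$H '[{"tx":0.0,"ty":0,"tz":0,"wx":0,"wy":0,"wz":0,"jaw":0.8},{"tx":0,"ty":0,"tz":0,"wx":0,"wy":0,"wz":0,"jaw":0.7},{"tx":0,"ty":0,"tz":0,"wx":0,"wy":0,"wz":0,"jaw":0.5},{"tx":0,"ty":0,"tz":0,"wx":0,"wy":0,"wz":0,"jaw":0.5},{"tx":0,"ty":0,"tz":0,"wx":0,"wy":0,"wz":0,"jaw":0.5}]'|tail -4
$H '[{"tx":-0.03,"ty":0,"tz":0,"wx":0,"wy":0,"wz":0,"jaw":0.5},{"tx":-0.06,"ty":0,"tz":0,"wx":0,"wy":0,"wz":0,"jaw":0.5},{"tx":-0.06,"ty":0,"tz":-0.03,"wx":0,"wy":0,"wz":0,"jaw":0.5},{"tx":-0.06,"ty":0,"tz":-0.07,"wx":0,"wy":0,"wz":0,"jaw":0.5},{"tx":-0.06,"ty":0,"tz":-0.1,"wx":0,"wy":0,"wz":0,"jaw":0.5}]'|tail -4
$H '[{"tx":0.0,"ty":0,"tz":-0.03,"wx":0,"wy":0,"wz":0,"jaw":0.5},{"tx":0,"ty":0,"tz":-0.03,"wx":0,"wy":0,"wz":0,"jaw":0.5},{"tx":0,"ty":0,"tz":-0.03,"wx":0,"wy":0,"wz":0,"jaw":0.5}]'|tail -4
python3 snap.py w22; python3 snap.py s22 scene; python3 snap.py t22 top
python3 - <<'E'
from h import *
p,d,c=pickle.load(open("w22.pkl","rb"));h=cv2.cvtColor(p,cv2.COLOR_RGB2HSV)
m=(h[...,0]<10)&(h[...,1]>130)&(h[...,2]>90);m[:,:270]=0;m[:,380:]=0;m[270:]=0
P=cloud(c,d);a=np.radians(10.6);e=np.array([np.cos(a),np.sin(a)]);n=np.array([e[1],-e[0]]);S=np.array([527.9,-278.6])
ys,xs=np.nonzero(m)
for y in range(ys.min(),ys.max()+1,12):
    x=xs[ys==y]
    if len(x): W=(at_z(c,[[x.min(),y],[x.max(),y]],165)[:,:2]-S)@np.c_[e,n]; print(y,x.min(),x.max(),W.round(1).tolist(),"z",np.median(P[y,x,2]).round(1))
s=cv2.imread("pics/s22.png")
t=cv2.imread("pics/t22.png")
cv2.imwrite("pics/m3.png",np.vstack([np.hstack([cv2.resize(s[190:370,80:480],(800,360))[:, :800]]),cv2.resize(t[150:270,190:510],(640,240))[:, :640].copy() if 0 else cv2.copyMakeBorder(cv2.resize(t[150:268,190:510],(640,236)),0,0,0,160,cv2.BORDER_CONSTANT)]))
# bystanders: top view change
p0=pickle.load(open("top0.pkl","rb"));p2=pickle.load(open("t22.pkl","rb"))
E
```

```text
tool_pos: [441.4, -296.0, 117.8]
orientation: [3.128, 0.29, 0.002]
force: [0.6, 0.2, 0.3]
gripper_width: 0.414
tool_pos: [381.8, -307.2, 219.5]
orientation: [3.128, 0.288, 0.001]
force: [0.3, -1.2, 0.4]
gripper_width: 0.5
tool_pos: [382.9, -307.9, 249.6]
orientation: [3.124, 0.29, 0.005]
force: [-0.2, 0.2, -0.4]
gripper_width: 0.503
w22 [[0.18, 0.94, 0.28, 460.15], [-0.98, 0.18, 0.06, -292.14], [0.01, -0.28, 0.96, 439.02]]
s22 [[0.44, -0.54, 0.72, 1326.9], [0.9, 0.26, -0.35, -444.08], [0.0, 0.8, 0.6, 848.14]]
t22 [[0.02, 1.0, -0.07, 364.76], [-1.0, 0.02, -0.01, -21.39], [-0.0, 0.07, 1.0, 1489.25]]
37 348 348 [[-0.7, 20.7], [-0.7, 20.7]] z 163.8
49 290 348 [[-8.5, -20.9], [-8.5, 20.9]] z 163.2
61 291 347 [[-16.4, -20.3], [-16.3, 20.3]] z 164.3
73 292 346 [[-24.3, -19.8], [-24.3, 19.8]] z 164.1
85 293 346 [[-32.5, -19.3], [-32.4, 19.9]] z 164.1
97 293 345 [[-40.7, -19.5], [-40.7, 19.3]] z 163.8
109 294 345 [[-49.1, -18.9], [-49.1, 19.5]] z 163.6
121 308 331 [[-57.7, -8.5], [-57.7, 9.0]] z 163.5
133 308 330 [[-66.4, -8.6], [-66.4, 8.3]] z 163.6
145 308 330 [[-75.3, -8.7], [-75.3, 8.4]] z 163.3
157 308 330 [[-84.4, -8.8], [-84.4, 8.4]] z 163.5
169 309 330 [[-93.6, -8.1], [-93.6, 8.5]] z 163.2
181 309 329 [[-103.0, -8.2], [-103.0, 7.8]] z 163.0
241 270 278 [[-153.0, -41.4], [-153.0, -34.7]] z 11.8
253 283 306 [[-163.6, -30.8], [-163.7, -11.4]] z 11.8
265 290 302 [[-174.5, -25.2], [-174.5, -14.9]] z 12.1
```

View pics/m3.png

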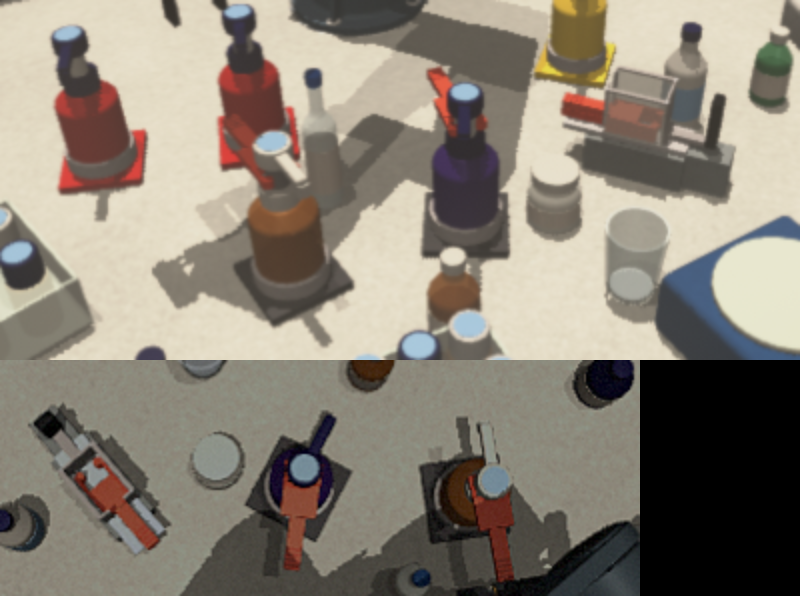

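Both clips are seated behind their pumps with the tails opposite the spouts. The handle is at its home end and all the bottles are standing. One numeric check of the slide and the stack, then hand in.

```bash
python3 - <<'E'
from h import *; from workcell import bot
O=np.array([541.8,179.]);u=np.array([.7478,.6639]);n=np.array([u[1],-u[0]])
for f in("top0","t22"):
    p,d,c=pickle.load(open(f+".pkl","rb"));P=cloud(c,d);A=(P[...,:2]-O)@np.c_[u,n]
    h=cv2.cvtColor(p,cv2.COLOR_RGB2HSV);m=(h[...,0]<12)&(h[...,1]>110)&(h[...,2]>70)&(abs(A[...,1])<22)&(A[...,0]>-125)&(A[...,0]<25)
    for lo,hi in((-115,-80),(-80,-50),(-50,-12)):
        k=m&(A[...,0]>lo)&(A[...,0]<hi); print(f,lo,k.sum(),np.median(P[k][:,2]).round(1) if k.any() else '')
    print(" tip",A[m][:,0].min().round(1))
    k=(p.max(2)<70)&(P[...,2]>120)&(P[...,2]<140)&(abs(A[...,1])<20)&(A[...,0]>20)&(A[...,0]<100); print(" handle x",A[k].mean(0).round(1))
o=bot.get_obs();print(o["clock"],o["force"].round(1)); bot.sign_off()
E
```

```text
top0 -115 102 107.6
top0 -80 97 108.8
top0 -50 265 107.8
 tip -110.1
 handle x [74.1 -0.5]
t22 -115 105 84.3
t22 -80 98 84.6
t22 -50 231 84.2
 tip -112.6
 handle x [74.1 -0.4]
26.5167 [0.2 0.2 0.1]
the job is handed in; nothing more can be done
```

The job is handed in at 26.5 s. One clip is on the violet pump and one is on the amber and white pump, each snapped round the stem with its tail pointing away from the spout. The hand-in gives no verdict.

**Last checks**
- **Clips:** on both, the step between back and tail measured about 50 mm behind the stem axis, as it should when fully home. Both were centred to within about 1 mm, with seats about 157 mm high. Measured heights varied by 1–2 mm along each clip, which is level within the camera error.
- **Magazine:** the two remaining clips lie flat with their top at 84 mm, as expected. The handle is exactly where it was at the start. The bottles in the last views were all upright, judged by eye only and not measured.

**What disagreed**
- **Finger length:** the wrist depth image put the fingertips about 35 mm higher than the stated tool geometry. My first attempt at the tail therefore closed on air above it. I corrected the offset and repeated it without harm.
- **First slide press:** this was made before the correction, so it held only the very top of the handle. It still reached full stroke.
- **Picture budget:** I viewed 12 pictures against the budget of 10.

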